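# Change panels in the inspection fixture

## Robot

A 6-joint arm with a two-finger parallel gripper is mounted at the origin on the work surface. World frame = base frame: x ahead of the robot, y to its left, z up, the work surface at z = 0. Lengths are in m, angles in rad, forces in N, time in s.
With the tool pointing down it reaches from about 0.425 to 0.95 m from the base axis. Payload 3.5 kg.
Tool frame: the origin (TCP) lies on the centre line of the jaws, within the pads' length; the fingertips stand 19 mm ahead of it and the grasp point (between the pads) is the TCP; z points along the fingers, y is the line along which they close (so a half turn about z gives the same grasp; the last joint's range is limited). The gripper opens to 85 mm and grips with 20 to 120 N. Pads are 22 mm wide; open, the fingers measure 114 mm over their backs; the gripper's body (76 mm by 85 mm) begins 54 mm behind the grasp point. The pads swing forward as they close: fully open they stand 13 mm farther back than shut.
Start: joints at [-1.489, 0.286, 1.577, -0, 1.279, -0.15], TCP at [0.155, -0.657, 0.25] pointing down, gripper open.
Joint ranges: [-2.77, 2.77], [-0.9, 2.22], [0.21, 2.48], [-1.53, 4.67], [0.24, 2.81], [-2.84, 2.84]. Speed limits (rad/s): [2.79, 2.79, 3.14, 3.14, 3.14, 3.14].

## Interface

Orientations are given as a unit quaternion [x, y, z, w].
In Python, from plant import ctrl, imaging gives the robot as it stands. The module is installed in compiled form; this text tells all that it offers.
- The arm moves only by the shell command python3 -m handwheel 'ROWS' [OPENING] [FORCE]. ROWS is JSON, one flat list of numbers, 6 for each row, row after row: the shift along the world's x, y, z in units of 150 mm (1.0 is 150 mm), then the turn, a rotation vector about the world's x, y, z in units of 90 degrees (1.0 is 90 degrees). In form: [tx, ty, tz, rx, ry, rz, tx, ty, tz, rx, ry, rz, ...]. A call has 1 to 5 rows; each row shifts and turns the commanded pose from where the row before left it; what a row does not reach is not made up. A row lasts 1/12 s, in which the tool goes at most 41.7 mm and 7.16 degrees, less where a joint would pass 70% of its speed; a pose out of reach is approached as far as the arm can. A call with a number of a shift or a turn outside -1 to 1 is refused whole. A call with a gripper value outside its range is refused whole. OPENING is the opening, from 0 (shut) to 1 (fully open), set as the call begins (- or left out, the last holds). The fingers move at their own pace and stop on an object; FORCE is the grip in N (left out, the last holds). Time passes only in rows, so rows that do not move let the fingers close. It gives the time, the measured TCP pose, the force, the opening and the grip force at its end, in the units of the state.
- ctrl.get_state(): the state, without advancing time (a new reading comes with each control period).
- imaging.read_camera(name): name is "side" or "top" or "wrist"; returns (picture, depth): 420x560x3 uint8, blue, green, red; 420x560 float32, m along the optical axis (not along the pixel's ray), 0 where there is no reading.
- imaging.get_calibration(name): a dict with "fovy" (degrees; the focal length in pixels is half the picture's height over the tangent of half this angle, whatever the lens; pixels are square), "cx", "cy" (the principal point, pixels), "R" (3x3) and "t" (3): a world point X has camera coordinates R X + t. Camera axes: x right, y down, z forward; pixel columns grow to the right and rows downward; lengths in m; the calibration is good to about 2 mm. A picture is of the moment at which its call begins: read the wrist's pose just before it. get_calibration takes no time and is no camera call; for the wrist camera it gives the pose at the moment of the call.
- ctrl.sign_off(): hands the job in; it is judged then, once.
The state is a dict: "time": time; "qpos": joint angles; "dq": joint speeds; "joint_efforts": joint torques, N m; "eef_pos": TCP position; "tcp_rot": TCP orientation; "contact_force": force on the tool from outside, world axes, zero at the start; "wrist_torque": the same for the moment, N m; "opening": opening from 0.0 (shut) to 1.0 (fully open); "finger_force": force on a finger pad.
Only numpy, scipy, OpenCV 4.12 (cv2) and the standard library are available. Lean on these libraries where they do the work, as an engineer would, in place of code of your own. Each camera call takes 0.05 s, during which the arm holds its last target. There are 200 camera calls.

## Task

The amber panel in the middle of the inspection fixture has been inspected: take its spring clamp off and stand the panel in the blue tray. Then load every green panel from the tray into the fixture, one to a station, upright with its flat face flush against the post and its front edge level with the post's, and put a spring clamp on the front of each so that its jaws grip panel and post together. Leave the grey panels standing in the tray, lay any spare clamp flat on the mat, let no panel fall over, and do not disturb the bottle, dish, wipes, mouse or marker.

Things in the scene. Friction and masses are not known exactly. Their poses are not given: they have to be found in the camera images.
- green1: green test panel standing upright by itself: 80 (x) x 8 (y) x 80 mm high, about 0.25 kg, on a black foot 70 (x) x 40 (y) x 14 mm high that sticks out on its +y side only, so its -y face is flat. Origin under the middle of the panel (not the foot), at the underside. Gripped from above by its top edge. Starts in the tray; may be absent.
- green2: green test panel standing upright by itself: 80 (x) x 8 (y) x 80 mm high, about 0.25 kg, on a black foot 70 (x) x 40 (y) x 14 mm high that sticks out on its +y side only, so its -y face is flat. Origin under the middle of the panel (not the foot), at the underside. Gripped from above by its top edge. Starts in the tray; may be absent.
- green3: green test panel standing upright by itself: 80 (x) x 8 (y) x 80 mm high, about 0.25 kg, on a black foot 70 (x) x 40 (y) x 14 mm high that sticks out on its +y side only, so its -y face is flat. Origin under the middle of the panel (not the foot), at the underside. Gripped from above by its top edge. Starts in the tray; may be absent.
- amber: amber test panel standing upright by itself: 80 (x) x 8 (y) x 80 mm high, about 0.25 kg, on a black foot 70 (x) x 40 (y) x 14 mm high that sticks out on its +y side only, so its -y face is flat. Origin under the middle of the panel (not the foot), at the underside. Gripped from above by its top edge. Starts clamped in the middle station.
- grey1: grey test panel standing upright by itself: 80 (x) x 8 (y) x 80 mm high, about 0.25 kg, on a black foot 70 (x) x 40 (y) x 14 mm high that sticks out on its +y side only, so its -y face is flat. Origin under the middle of the panel (not the foot), at the underside. Gripped from above by its top edge. Stays in the tray.
- grey2: grey test panel standing upright by itself: 80 (x) x 8 (y) x 80 mm high, about 0.25 kg, on a black foot 70 (x) x 40 (y) x 14 mm high that sticks out on its +y side only, so its -y face is flat. Origin under the middle of the panel (not the foot), at the underside. Gripped from above by its top edge. Stays in the tray.
- clamp1: spring clamp lying flat (hinge upright), black and orange, 130 mm long, 26 mm thick, 0.08 kg. Origin on the hinge, at the underside; x from handles to jaws. Squeezing the handles (17 N, along y, at x = -42 mm) to their hard stop opens the jaws: handles 54 to 25 mm wide over all (63 at the rear end, x = -60), jaw gap 4 to 36 mm. Starts on the mat.
- clamp1_jaw (a point): middle between the jaw pads, 56 mm ahead of the hinge and 13 mm above the clamp's underside; the pads run from 45 to 67 mm ahead of the hinge and are 22 mm high
- clamp2: spring clamp lying flat (hinge upright), black and orange, 130 mm long, 26 mm thick, 0.08 kg. Origin on the hinge, at the underside; x from handles to jaws. Squeezing the handles (17 N, along y, at x = -42 mm) to their hard stop opens the jaws: handles 54 to 25 mm wide over all (63 at the rear end, x = -60), jaw gap 4 to 36 mm. Starts on the mat.
- clamp2_jaw (a point): middle between the jaw pads, 56 mm ahead of the hinge and 13 mm above the clamp's underside; the pads run from 45 to 67 mm ahead of the hinge and are 22 mm high
- clamp3: spring clamp lying flat (hinge upright), black and orange, 130 mm long, 26 mm thick, 0.08 kg. Origin on the hinge, at the underside; x from handles to jaws. Squeezing the handles (17 N, along y, at x = -42 mm) to their hard stop opens the jaws: handles 54 to 25 mm wide over all (63 at the rear end, x = -60), jaw gap 4 to 36 mm. Starts clamped on the amber panel, underside 26 mm up.
- clamp3_jaw (a point): middle between the jaw pads, 56 mm ahead of the hinge and 13 mm above the clamp's underside; the pads run from 45 to 67 mm ahead of the hinge and are 22 mm high
- fixture: fixed aluminium plate 160 (x) x 260 (y) x 5 mm with three steel posts 95 mm apart along y, each 30 (x) x 6 (y) mm, top 65 mm up. Origin at the table, -x faces the robot. Clamps go on from the -x side, x along the fixture's, gripping post and panel (14 mm together), resting on a black bar (x -102 to -82 mm, full width, top 26 mm up) near their hinge
- station1 (a point): right station (seen from the robot): where a loaded panel's origin belongs, axes as the fixture's, 5 mm above the table. The post's face is 4 mm to -y and takes the panel's flat -y face; post and panel both begin 40 mm to -x, and the post ends 10 mm to -x, so the panel's middle and rear can be gripped. Middle of post plus panel: 3 mm to -y
- station2 (a point): middle station (seen from the robot): where a loaded panel's origin belongs, axes as the fixture's, 5 mm above the table. The post's face is 4 mm to -y and takes the panel's flat -y face; post and panel both begin 40 mm to -x, and the post ends 10 mm to -x, so the panel's middle and rear can be gripped. Middle of post plus panel: 3 mm to -y
- station3 (a point): left station (seen from the robot): where a loaded panel's origin belongs, axes as the fixture's, 5 mm above the table. The post's face is 4 mm to -y and takes the panel's flat -y face; post and panel both begin 40 mm to -x, and the post ends 10 mm to -x, so the panel's middle and rear can be gripped. Middle of post plus panel: 3 mm to -y
- tray: fixed blue open tray 215 (x) x 250 (y) mm, walls 6 mm thick and 30 mm high, inner floor 6 mm above the table; origin under its centre
- mat: fixed blue-grey mat 150 (x) x 260 (y) x 3 mm, where clamps are kept; origin under its centre
- wash_bottle: white wash bottle, 60 mm across, 120 mm high, origin under its centre; bystander
- dish: glass dish, 64 mm across, 18 mm high, origin under its centre; bystander
- wipes: paper-coloured box of wipes 90 x 120 x 50 mm, origin under its centre; bystander
- mouse: black computer mouse 100 x 58 x 32 mm; bystander
- marker: blue marker pen lying on the table, 120 mm long, 16 mm thick; bystander
There are look-alikes about, which are no part of the job. What is shaped like the clamp3 but purple is not meant. What is shaped like the amber but pink is not meant.

How it is judged:
By the outcome, as a careful person would: the job done as asked, in the order asked, and still so for the second after the job is handed in, with the robot touching nothing.
Of green1, green2, green3 only 2 to 3 are there at a start; the rules pass over those that are not, and their reading is None.
At some moment in a run one of clamp1, clamp2, green1, green2, green3 may be knocked a few centimetres aside while the robot is not near it.
It also fails if it takes over 210 s, if anything falls off the work surface, if the arm or the gripper's body presses on something with over 40 N, if the wrist force passes 120 N, or if a joint passes its speed limit or range.

## Working session

There is one attempt and no reset: what is moved stays moved. The work goes in short steps, Python scripts to look and compute and a shell command to move; the robot and the scene stay as the last step left them, time stands still between calls to the robot, and variables do not carry over. Pictures are saved under pics/ and viewed, at most 14 in all, crops included, and the job is handed in when it is done.

```bash
mkdir -p pics; cat > h.py <<'E'
import numpy as np, cv2
from plant import ctrl, imaging
def cam(n):
    c=imaging.get_calibration(n); img,d=imaging.read_camera(n); return img,d,c
def pts(d,c):
    h,w=d.shape; f=h/2/np.tan(np.radians(c['fovy'])/2)
    u,v=np.meshgrid(np.arange(w),np.arange(h))
    P=np.stack([(u-c['cx'])/f*d,(v-c['cy'])/f*d,d],-1)
    return (P-np.array(c['t']))@np.array(c['R'])   # R^T(P-t)
E
python3 - <<'E'
from h import *
for n in ['top','side']:
    i,d,c=cam(n); cv2.imwrite(f'pics/{n}0.png',i); np.savez(f'{n}0.npz',i=i,d=d); print(n,c,d.min(),d.max())
    np.save(f'{n}0p.npy',pts(d,c))
s=ctrl.get_state(); print(s)
E
```

```text
top {'fovy': 55.85264253549016, 'cx': 277.4501801342187, 'cy': 211.19843025612258, 'R': array([[ 2.93040584e-02, -9.99570437e-01, -4.61964559e-04],
       [-9.76813766e-01, -2.85388472e-02, -2.12180112e-01],
       [ 2.12075784e-01,  6.66899175e-03, -9.77230467e-01]]), 't': array([-0.0094295 ,  0.57237126,  1.09606825])} 0.0 2.1942585
side {'fovy': 48.28609095011749, 'cx': 280.35134764443956, 'cy': 202.23063701137497, 'R': array([[-0.82769854, -0.56110881, -0.00848652],
       [-0.40709225,  0.61077843, -0.67913593],
       [ 0.38625254, -0.55866503, -0.73396346]]), 't': array([0.48102381, 0.26583781, 0.99276583])} 0.0 3.1493585
{'time': 0.1, 'qpos': array([-1.48902002e+00,  2.87128452e-01,  1.57805635e+00,  7.03620549e-06,
        1.27860918e+00, -1.49984261e-01]), 'dq': array([-0.00102014, -0.0010171 , -0.00239588,  0.00033349,  0.00046888,
       -0.00047657]), 'joint_efforts': array([ 7.81009039e-04, -4.07296264e+01, -2.93699419e+01, -1.40991592e-04,
        3.41651612e-03,  3.36972221e-06]), 'eef_pos': array([ 0.15503564, -0.65637346,  0.24903726]), 'tcp_rot': array([ 9.93292906e-01,  1.15620032e-01,  4.08957211e-05, -1.09991089e-03]), 'contact_force': array([-0.25987914, -0.20317649, -0.07623346]), 'wrist_torque': array([-0.00993801,  0.02072661, -0.02878217]), 'finger_force': 0.0, 'opening': 1.0022258616058604}
```

View pics/top0.png

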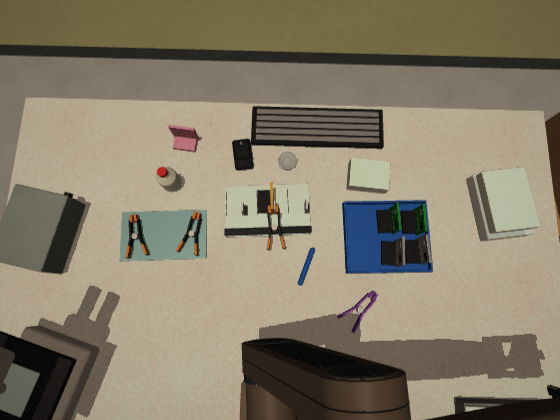

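View pics/side0.png

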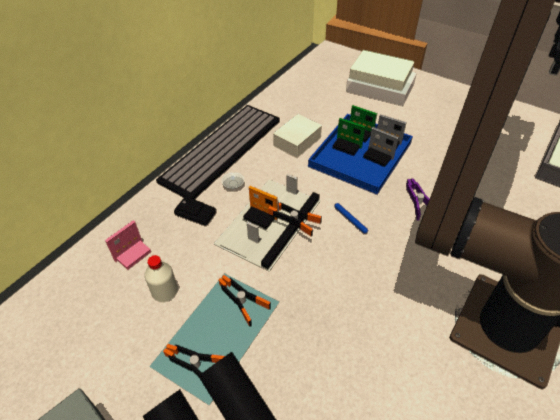

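The top view shows, as (column, row) pixels:
- **Amber panel:** (270,195), in the middle station with clamp3 at (275,228).
- **Orange clamps on the mat:** (137,237) and (190,233).
- **Green panels:** (397,217) and (422,217).
- **Grey panels:** (402,250) and (428,250).
- **Look-alikes:** pink panel at (184,138) and purple clamp at (360,308).

The side view agrees, so there are two greens.

Choice: amber at (270,195), not the pink (184,138). Clamps at (275,228), (190,233) and (137,237), not the purple (360,308).

```bash
python3 - <<'E'
from h import *
T=np.load('top0.npz');img=T['i'];P=np.load('top0p.npy')
hsv=cv2.cvtColor(img,cv2.COLOR_BGR2HSV).astype(int);H,S,V=hsv[...,0],hsv[...,1],hsv[...,2]
z=P[...,2]
def rep(n,m,box=None):
    m=m&(T['d']>0)
    if box: b=np.zeros_like(m); b[box[1]:box[3],box[0]:box[2]]=1; m=m&b
    q=P[m]; 
    if len(q)<5: print(n,len(q));return
    r=cv2.minAreaRect(q[:,:2].astype(np.float32)*1000)
    print(n,len(q),'med',np.median(q,0).round(3),'z',np.percentile(q[:,2],[5,95]).round(3),'rect',np.round(r[0],1),np.round(r[1],1),round(r[2],1))
rep('table',(V>120)&(S<60),(220,260,260,300))
rep('tray',(H>100)&(H<125)&(S>150),(335,190,440,280))
rep('trayrim',(H>100)&(H<125)&(S>150)&(z>.024),(335,190,440,280))
rep('mat',(H>80)&(H<105)&(S>30)&(z<.012),(110,200,215,270))
rep('plate',(z>.0)&(z<.014)&(S<60)&(V>150)&(P[...,0]>.4),(222,182,313,242))
rep('bar',(z>.018)&(z<.032)&(V<70),(215,220,320,242))
for b,n in [((238,190,252,222),'post3'),((265,175,283,215),'mid'),((298,190,313,222),'post1')]: rep(n,(z>.055)&(z<.072),b)
or_=(H<22)&(S>140)&(V>90)
rep('amber top',or_&(z>.07),(255,175,290,215))
rep('cl3',or_&(z>.02)&(z<.06),(255,205,300,255))
rep('clA',(z>.012)&(z<.04),(118,205,160,262))
rep('clB',(z>.012)&(z<.04),(170,205,207,262))
g=(H>45)&(H<85)&(S>100)
rep('g left',(z>.074),(375,195,403,240)); rep('g right',(z>.074),(404,195,432,240))
rep('y left',(z>.074),(378,232,408,272)); rep('y right',(z>.074),(409,232,436,272))
c=cv2.resize(img[175:275,110:440],None,fx=2.4,fy=2.4,interpolation=cv2.INTER_CUBIC);cv2.imwrite('pics/c1.png',c)
E
```

```text
table 1545 med [ 0.375  0.114 -0.   ] z [-0.004  0.004] rect [375.7 114.9] [114.8 118.1] 1.8
tray 3478 med [ 0.514 -0.27   0.007] z [0.002 0.03 ] rect [ 514.5 -319.3] [212.6 249.7] 2.8
trayrim 480 med [ 0.522 -0.269  0.03 ] z [0.025 0.034] rect [ 514.5 -319.3] [212.6 249.7] 2.8
mat 10 med [0.52  0.432 0.009] z [0.003 0.012] rect [512.7 347.3] [ 51.8 198.1] 2.4
plate 3171 med [0.596 0.051 0.004] z [0.001 0.008] rect [584.9  40.2] [186.7 280.8] 1.7
bar 510 med [0.52  0.046 0.026] z [0.022 0.03 ] rect [521.5  35.2] [ 20.8 254.3] 3.6
post3 20 med [0.583 0.113 0.065] z [0.061 0.067] rect [582.9 112.7] [28.4  3.5] 3.1
mid 24 med [0.584 0.018 0.065] z [0.06  0.069] rect [587.   18.1] [11.3 29.4] 79.4
post1 23 med [ 0.595 -0.076  0.065] z [0.062 0.068] rect [595.7 -76.1] [30.5  5.5] 2.3
amber top 71 med [0.616 0.027 0.085] z [0.081 0.088] rect [614.8  26.9] [78.5  8. ] 4.0
cl3 94 med [0.494 0.029 0.051] z [0.046 0.054] rect [533.  12.] [134.9  49.3] 1.8
clA 359 med [0.492 0.435 0.026] z [0.014 0.03 ] rect [495.1 431.3] [127.4  64.2] 11.2
clB 321 med [0.506 0.256 0.026] z [0.015 0.031] rect [508.4 261.2] [ 62.6 126.7] 79.3
g left 113 med [ 0.56  -0.338  0.085] z [0.076 0.089] rect [ 549.3 -339.6] [105.1   9.6] 4.4
g right 145 med [ 0.553 -0.411  0.085] z [0.075 0.089] rect [ 549.4 -384.6] [102.2  68.7] 1.1
y left 110 med [ 0.465 -0.346  0.085] z [0.076 0.089] rect [ 464.4 -348.4] [10.  79.5] 88.9
y right 118 med [ 0.474 -0.417  0.085] z [0.076 0.089] rect [ 473.6 -417.1] [77.9 10.4] 4.3
```

View pics/c1.png

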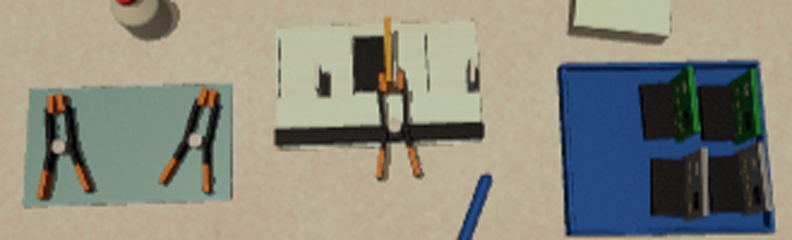

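The crop confirms two greens. Amber sits in the middle station with clamp3, and two clamps lie on the mat. The left part of the tray is free. Fixture yaw is about 3.8°, from the posts, bar and amber. I'll move over clamp3 next.

```bash
python3 -m handwheel '[0.2,0.17,0,0,0,0, 0.2,0.17,0,0,0,0, 0.2,0.17,0,0,0,0, 0.2,0.17,0,0,0,0, 0.2,0.17,0,0,0,0]' 1 60
python3 -m handwheel '[0.2,0.17,0,0,0,0, 0.2,0.17,0,0,0,0, 0.2,0.17,0,0,0,0, 0.04,0.26,0,0,0,-0.021, 0.04,0.26,0,0,0,-0.021]'
python3 -m handwheel '[0.04,0.26,0,0,0,-0.021, 0.04,0.26,0,0,0,-0.021, 0.04,0.26,0,0,0,-0.021, 0.04,0.26,0,0,0,0, 0.04,0.26,0,0,0,0]'
python3 -m handwheel '[0.04,0.26,0,0,0,0, 0.04,0.26,0,0,0,0, 0.04,0.26,0,0,0,0, 0.04,0.26,0,0,0,0, 0,0,0,0,0,0]'
cat >> h.py <<'E'
def yaw():
    x,y,z,w=ctrl.get_state()['tcp_rot']; return np.degrees(np.arctan2(2*(x*y+z*w),1-2*(y*y+z*z)))
def rect(n,q):
    if len(q)<5: print(n,len(q)); return
    r=cv2.minAreaRect(q[:,:2].astype(np.float32)*1000)
    print(n,len(q),'med',np.median(q,0).round(4),'rect',np.round(r[0],1),np.round(r[1],1),round(r[2],1))
E
python3 - <<'E'
from h import *
s=ctrl.get_state();print(s['time'],s['eef_pos'],yaw(),s['qpos'])
i,d,c=cam('wrist');cv2.imwrite('pics/w1.png',i);np.savez('w1.npz',i=i,P=pts(d,c),d=d)
E
```

```text
time: 0.52
eef_pos: [0.306, -0.5278, 0.2496]
tcp_rot: [0.993, 0.115, -0.0, -0.001]
contact_force: [0.1, -1.2, 0.5]
opening: 0.999
finger_force: 0.0
time: 0.93
eef_pos: [0.408, -0.3731, 0.2494]
tcp_rot: [0.997, 0.083, -0.0, -0.001]
contact_force: [0.4, -0.1, 0.4]
opening: 1.003
finger_force: 0.0
time: 1.35
eef_pos: [0.4367, -0.1779, 0.2499]
tcp_rot: [0.999, 0.033, -0.0, -0.0]
contact_force: [1.1, -0.6, 0.2]
opening: 1.0
finger_force: 0.0
time: 1.77
eef_pos: [0.4608, -0.0181, 0.2499]
tcp_rot: [0.999, 0.037, -0.0, -0.001]
contact_force: [0.3, 0.3, -0.4]
opening: 1.0
finger_force: 0.0
1.7667 [ 0.46078867 -0.01812383  0.24990058] 4.240656159148484 [-0.26130511 -0.20204122  2.0825133   0.00288153  1.26227004  1.2346015 ]
```

View pics/w1.png

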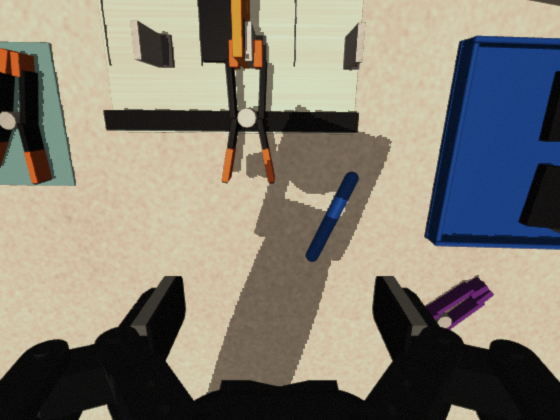

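The wrist view shows clamp3's hinge at (247,118), handle ends at (228,180) and (268,180), amber at (240,25), post3 at (150,45) and post1 at (355,45).

```bash
cat >> h.py <<'E'
def masks(i):
    hsv=cv2.cvtColor(i,cv2.COLOR_BGR2HSV).astype(int);H,S,V=hsv[...,0],hsv[...,1],hsv[...,2]
    return H,S,V,((H<16)&(S>140)&(V>80))
def clamp(i,P,box,zt):
    """hinge disc and orange handle/jaw regions in box (world xy mm box x0,x1,y0,y1), zt top height"""
    H,S,V,o=masks(i); X,Y,Z=P[...,0]*1000,P[...,1]*1000,P[...,2]*1000
    b=(X>box[0])&(X<box[1])&(Y>box[2])&(Y<box[3])&(abs(Z-zt)<7)
    m=(b&o).astype(np.uint8); n,l,st,ce=cv2.connectedComponentsWithStats(m)
    for k in range(1,n):
        if st[k,4]>25:
            q=P[l==k]; print(' orange',st[k,4],np.median(q,0).round(4),ce[k].round())
    h=(b&(S<70)&(V>130)).astype(np.uint8); n,l,st,ce=cv2.connectedComponentsWithStats(h)
    for k in range(1,n):
        if st[k,4]>40: print(' disc',st[k,4],P[l==k].mean(0).round(4),ce[k].round())
E
python3 - <<'E'
from h import *
w=np.load('w1.npz');i,P=w['i'],w['P']; Z=P[...,2]
H,S,V,o=masks(i)
print('cl3');clamp(i,P,(440,620,-30,80),52)
u,v=np.meshgrid(np.arange(560),np.arange(420))
for n,b in [('post3',(120,10,185,75)),('post1',(335,10,375,75)),('mid',(241,10,275,60))]:
    rect(n,P[(u>b[0])&(u<b[2])&(v>b[1])&(v<b[3])&(abs(Z-.065)<.003)&(S<80)])
rect('bar',P[(v>100)&(v<140)&(abs(Z-.026)<.003)&(V<70)&(P[...,1]>-.1)])
E
```

```text
cl3
 orange 136 [0.5783 0.0347 0.0498] [232.  56.]
 orange 253 [0.5843 0.0112 0.0498] [257.  54.]
 orange 242 [0.483  0.0353 0.051 ] [227. 165.]
 orange 231 [ 0.4862 -0.0044  0.0511] [268. 165.]
 disc 272 [0.5291 0.0185 0.0518] [246. 117.]
post3 322 med [0.5856 0.1131 0.0647] rect [585.5 113.6] [29.9  6.9] 3.4
post1 305 med [ 0.5974 -0.0757  0.0648] rect [597.3 -75.8] [29.6  6.3] 3.5
mid 280 med [0.5928 0.0186 0.0649] rect [592.   18.7] [28.9  5.8] 3.5
bar 4762 med [0.5227 0.0579 0.0259] rect [520.2  89.4] [ 37.6 365.5] 4.2
```

```bash
python3 -m handwheel '[0.088,0.113,0,0,0,-0.007, 0.088,0.113,-0.1,0,0,0, 0,0,-0.26,0,0,0, 0,0,-0.26,0,0,0, 0,0,-0.26,0,0,0]'
python3 -m handwheel '[0,0,-0.1,0,0,0, 0,0,0,0,0,0, 0,0,0,0,0,0]'
python3 -c "
from h import *;print(ctrl.get_state()['eef_pos'],yaw())"
```

```text
time: 2.23
eef_pos: [0.4879, 0.009, 0.1173]
tcp_rot: [1.0, 0.028, 0.001, 0.0]
contact_force: [-0.2, -0.8, -0.5]
opening: 0.999
finger_force: 0.0
time: 2.48
eef_pos: [0.4869, 0.0091, 0.1025]
tcp_rot: [1.0, 0.027, -0.001, -0.0]
contact_force: [-0.8, -0.1, 0.8]
opening: 0.998
finger_force: 0.0
[0.4869168  0.00906333 0.10249746] 3.12177621312358
```

```bash
python3 -m handwheel '[0,0.045,0,0,0,0.006, 0,0,-0.13,0,0,0, 0,0,-0.13,0,0,0, 0,0,-0.14,0,0,0, 0,0,0,0,0,0]'
python3 -m handwheel '[0,0,0,0,0,0, 0,0,0,0,0,0, 0,0,0,0,0,0, 0,0,0,0,0,0, 0,0,0,0,0,0]' 0 60
python3 -m handwheel '[0,0,0,0,0,0, 0,0,0,0,0,0, 0,0,0,0,0,0, 0,0,0,0,0,0, 0,0,0,0,0,0]'
python3 - <<'E'
from h import *
print(ctrl.get_state()['eef_pos'],yaw())
i,d,c=cam('side');cv2.imwrite('pics/s1.png',cv2.resize(i[150:290,190:390],None,fx=3,fy=3))
E
```

```text
time: 2.9
eef_pos: [0.4865, 0.0169, 0.0422]
tcp_rot: [0.999, 0.033, -0.001, -0.0]
contact_force: [-0.8, 0.0, -0.9]
opening: 0.997
finger_force: 0.0
time: 3.32
eef_pos: [0.4881, 0.0166, 0.0448]
tcp_rot: [0.999, 0.033, 0.001, 0.0]
contact_force: [-2.9, 0.5, 6.6]
opening: 0.3
finger_force: 32.9
time: 3.73
eef_pos: [0.4885, 0.0166, 0.0451]
tcp_rot: [0.999, 0.033, 0.001, 0.0]
contact_force: [-3.9, 0.2, 7.2]
opening: 0.286
finger_force: 61.8
[0.48845056 0.01656505 0.04510742] 3.7509767125005142
```

View pics/s1.png

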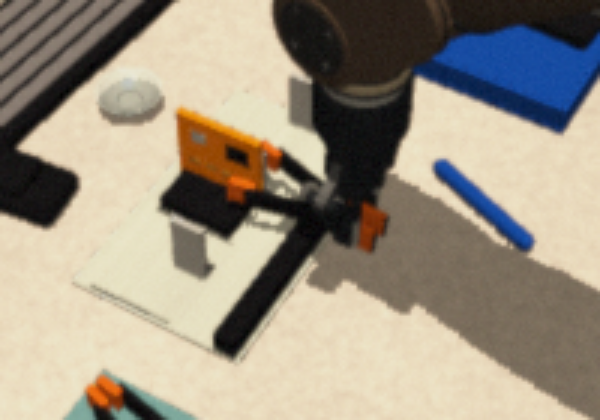

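The handles are squeezed to their stop and the jaws are open. Next I withdraw along -x, lift and carry the clamp toward the mat.

```bash
python3 -m handwheel '[-0.08,-0.005,0,0,0,0, -0.08,-0.005,0,0,0,0, -0.08,-0.005,0,0,0,0, -0.02,0,0.1,0,0,0, 0,0,0.2,0,0,0]'
python3 -m handwheel '[0,0,0.26,0,0,0, 0,0,0.26,0,0,0, 0,0,0.26,0,0,0, 0.02,0.26,0,0,0,0, 0.02,0.26,0,0,0,0]'
python3 -m handwheel '[0.02,0.26,0,0,0,0, 0.02,0.26,0,0,0,0, 0.02,0.26,0,0,0,0, 0.02,0.26,0,0,0,0, 0,0.26,0,0,0,0]'
python3 -m handwheel '[0,0.26,0,0,0,0, 0,0.1,0,0,0,0, 0,0,0,0,0,0, 0,0,0,0,0,0]'
python3 - <<'E'
from h import *
print(ctrl.get_state()['eef_pos'],yaw())
i,d,c=cam('wrist');cv2.imwrite('pics/w2.png',i);P=pts(d,c)
np.savez('w2.npz',i=i,P=P)
print('A');clamp(i,P,(400,600,370,500),29)
print('B');clamp(i,P,(400,600,200,315),29)
H,S,V,o=masks(i);m=(H>80)&(H<105)&(S>30)&(S<150)&(abs(P[...,2]-.003)<.005);rect('mat',P[m])
E
```

```text
time: 4.2
eef_pos: [0.4441, 0.0152, 0.0851]
tcp_rot: [0.999, 0.032, -0.005, -0.001]
contact_force: [0.0, -0.5, -1.3]
opening: 0.284
finger_force: 60.6
time: 4.62
eef_pos: [0.457, 0.092, 0.2098]
tcp_rot: [1.0, 0.03, 0.005, 0.0]
contact_force: [0.9, -0.3, -1.9]
opening: 0.286
finger_force: 60.6
time: 5.03
eef_pos: [0.4664, 0.2895, 0.2055]
tcp_rot: [0.999, 0.033, 0.0, -0.0]
contact_force: [0.4, -0.8, -0.4]
opening: 0.285
finger_force: 60.6
time: 5.37
eef_pos: [0.4661, 0.3416, 0.205]
tcp_rot: [0.999, 0.034, -0.0, 0.0]
contact_force: [0.7, -0.7, -1.3]
opening: 0.288
finger_force: 60.5
[0.46610848 0.34158262 0.20495978] 3.841446450668619
A
 orange 552 [0.5496 0.4436 0.0266] [170.  95.]
 orange 280 [0.4576 0.3992 0.0279] [218. 201.]
 orange 275 [0.4479 0.4461 0.028 ] [169. 207.]
 disc 299 [0.4947 0.4316 0.0287] [182. 159.]
B
 orange 558 [0.5623 0.2522 0.0267] [387.  95.]
 orange 118 [0.4762 0.2916 0.0282] [332. 190.]
 orange 281 [0.4611 0.2487 0.0281] [375. 207.]
mat 31 med [0.5068 0.41   0.0062] rect [498.7 346.6] [ 90.7 200.3] 3.2
```

View pics/w2.png

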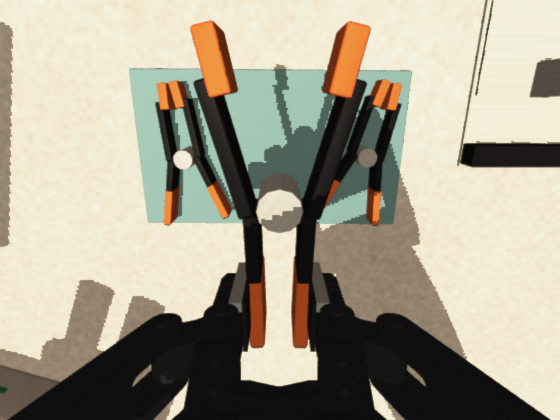

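A sits left at hinge (182,159), B right at (367,158), and clamp3 is held jaws-open with a free gap between them at y≈0.344. I'll lower it there.

```bash
python3 -m handwheel '[0.026,0.015,-0.2,0,0,0, 0,0,-0.25,0,0,0, 0,0,-0.25,0,0,0, 0,0,-0.23,0,0,0, 0,0,-0.16,0,0,0]'
python3 -m handwheel '[0,0,-0.06,0,0,0, 0,0,-0.04,0,0,0, 0,0,-0.02,0,0,0, 0,0,0,0,0,0]'
```

```text
time: 5.83
eef_pos: [0.469, 0.3407, 0.0385]
tcp_rot: [1.0, 0.031, -0.002, 0.001]
contact_force: [-1.0, 0.0, -1.7]
opening: 0.287
finger_force: 60.6
time: 6.17
eef_pos: [0.4714, 0.3435, 0.0255]
tcp_rot: [0.999, 0.032, 0.001, -0.0]
contact_force: [0.2, 1.1, -0.0]
opening: 0.282
finger_force: 60.5
```

```bash
python3 -m handwheel '[0,0,-0.015,0,0,0, 0,0,0,0,0,0]'
python3 -m handwheel '[0,0,0,0,0,0, 0,0,0,0,0,0, 0,0,0,0,0,0, 0,0,0,0,0,0, 0,0,0,0,0,0]' 0.67
python3 -m handwheel '[0,0,0.05,0,0,0, 0,0,0.1,0,0,0, 0,0,0.2,0,0,0, 0,0,0.26,0,0,0, 0,0,0.26,0,0,0]'
python3 -m handwheel '[0,0,0.26,0,0,0, 0,0,0.1,0,0,0, 0,0,0,0,0,0]'
python3 - <<'E'
from h import *
print(ctrl.get_state()['eef_pos'],yaw())
i,d,c=cam('wrist');cv2.imwrite('pics/w3.png',i);P=pts(d,c)
for n,b in [('A',(400,600,370,500)),('3',(400,600,305,385)),('B',(400,600,200,315))]: print(n);clamp(i,P,b,29)
i,d,c=cam('top');P=pts(d,c);Z=P[...,2];H,S,V,o=masks(i)
u,v=np.meshgrid(np.arange(560),np.arange(420))
rect('amber',P[(u>255)&(u<290)&(v>175)&(v<215)&(H<25)&(S>120)&(Z>.078)])
E
```

```text
time: 6.33
eef_pos: [0.4724, 0.3442, 0.0249]
tcp_rot: [0.999, 0.033, 0.002, -0.001]
contact_force: [-1.7, -2.6, 6.4]
opening: 0.288
finger_force: 61.2
time: 6.75
eef_pos: [0.4707, 0.3439, 0.0218]
tcp_rot: [0.999, 0.033, 0.001, -0.0]
contact_force: [0.0, 0.3, 0.7]
opening: 0.668
finger_force: 0.3
time: 7.17
eef_pos: [0.4695, 0.3433, 0.1529]
tcp_rot: [0.999, 0.033, -0.001, 0.001]
contact_force: [0.6, 0.3, 0.2]
opening: 0.669
finger_force: 0.0
time: 7.42
eef_pos: [0.4731, 0.3452, 0.2133]
tcp_rot: [0.999, 0.033, 0.006, -0.003]
contact_force: [1.2, 0.1, 0.8]
opening: 0.671
finger_force: 0.0
[0.47314123 0.34524114 0.21334356] 3.7527403750778423
A
 orange 240 [0.5506 0.4363 0.0267] [185. 106.]
 orange 236 [0.5481 0.4478 0.0266] [172. 108.]
 orange 247 [0.4569 0.3994 0.028 ] [224. 208.]
 orange 235 [0.4477 0.4468 0.028 ] [176. 214.]
 orange 28 [0.449  0.371  0.0288] [252. 218.]
 disc 262 [0.4946 0.4317 0.0289] [190. 168.]
3
 orange 222 [0.5603 0.356  0.0264] [274. 100.]
 orange 228 [0.5614 0.3442 0.0264] [288. 100.]
 orange 211 [0.4605 0.3669 0.0285] [257. 207.]
 orange 213 [0.464  0.3187 0.0286] [306. 207.]
B
 orange 241 [0.5642 0.2597 0.0267] [382. 104.]
 orange 255 [0.5616 0.2482 0.0267] [394. 108.]
 orange 227 [0.4699 0.2955 0.0281] [330. 202.]
 orange 248 [0.462  0.2486 0.0282] [377. 213.]
 orange 39 [0.4525 0.3135 0.0287] [311. 217.]
amber 76 med [0.6164 0.0267 0.0844] rect [613.9  26.8] [80.2  7.8] 4.0
```

Clamp3 lies flat in the gap, between A and B, and amber still stands. Next is the amber panel, with a look from above first.

```bash
python3 -m handwheel '[0.07,-0.25,0.03,0,0,0, 0.07,-0.25,0.03,0,0,0, 0.07,-0.25,0.03,0,0,0, 0.07,-0.25,0.03,0,0,0, 0.07,-0.25,0.03,0,0,0]' 0.5
python3 -m handwheel '[0.07,-0.25,0.03,0,0,0, 0.07,-0.25,0.03,0,0,0, 0.07,-0.25,0.03,0,0,0, 0,-0.12,0,0,0,0, 0,0,0,0,0,0]'
python3 -m handwheel '[0,0,0,0,0,0, 0,0,0,0,0,0]'
python3 - <<'E'
from h import *
print(ctrl.get_state()['eef_pos'],yaw())
i,d,c=cam('wrist');cv2.imwrite('pics/w4.png',i);P=pts(d,c);Z=P[...,2];H,S,V,o=masks(i)
X,Y=P[...,0],P[...,1]
rect('amber',P[(H<25)&(S>100)&(abs(Z-.085)<.004)])
for n,y in [('post3',.1135),('mid',.0187),('post1',-.076)]: rect(n,P[(abs(Y-y)<.012)&(abs(X-.592)<.03)&(abs(Z-.065)<.003)&(S<80)])
E
```

```text
time: 7.93
eef_pos: [0.5216, 0.1545, 0.2259]
tcp_rot: [0.999, 0.033, -0.003, 0.0]
contact_force: [1.1, -0.6, -0.5]
opening: 0.496
finger_force: 0.0
time: 8.35
eef_pos: [0.5538, 0.0222, 0.2396]
tcp_rot: [1.0, 0.03, -0.002, 0.0]
contact_force: [-0.6, 1.2, -0.1]
opening: 0.501
finger_force: 0.0
time: 8.52
eef_pos: [0.5534, 0.0265, 0.2401]
tcp_rot: [0.999, 0.033, -0.002, -0.001]
contact_force: [-0.7, -0.6, -0.1]
opening: 0.5
finger_force: 0.0
[0.55335901 0.02645129 0.24007047] 3.747628835620489
amber 940 med [0.6196 0.0274 0.0849] rect [615.8  27.1] [79.3  7.4] 3.7
post3 245 med [0.586  0.1132 0.0648] rect [585.6 113.7] [29.1  6.9] 4.3
mid 164 med [0.592  0.0184 0.0649] rect [591.8  18.3] [29.2  3.7] 4.3
post1 259 med [ 0.5982 -0.0753  0.0648] rect [597.4 -75.8] [30.1  6.9] 3.4
```

```bash
python3 -m handwheel '[0.26,0.005,0,0,0,0, 0.26,0.006,0,0,0,0, 0,0,-0.15,0,0,0, 0,0,-0.25,0,0,0, 0,0,-0.25,0,0,0]'
python3 -m handwheel '[0,0,-0.15,0,0,0, 0,0,-0.1,0,0,0, 0,0,0,0,0,0, 0,0,0,0,0,0]'
```

```text
time: 8.98
eef_pos: [0.6337, 0.0292, 0.1446]
tcp_rot: [0.999, 0.034, 0.002, 0.0]
contact_force: [0.7, 0.4, -1.8]
opening: 0.501
finger_force: 0.0
time: 9.32
eef_pos: [0.6314, 0.0289, 0.1058]
tcp_rot: [0.999, 0.034, -0.002, -0.0]
contact_force: [0.4, 0.1, -0.0]
opening: 0.499
finger_force: 0.0
```

```bash
python3 -m handwheel '[0,-0.004,-0.13,0,0,0, 0,0,-0.12,0,0,0, 0,0,0,0,0,0]'
python3 -m handwheel '[0,0,0,0,0,0, 0,0,0,0,0,0, 0,0,0,0,0,0, 0,0,0,0,0,0, 0,0,0,0,0,0]' 0 40
python3 -m handwheel '[0,0,0,0,0,0, 0,0,0,0,0,0]'
python3 -m handwheel '[0,0.02,0.08,0,0,0, 0,0.02,0.15,0,0,0, 0,0,0.2,0,0,0, 0,0,0.26,0,0,0, 0,0,0.2,0,0,0]'
```

```text
time: 9.57
eef_pos: [0.6312, 0.0276, 0.0681]
tcp_rot: [0.999, 0.033, -0.002, -0.0]
contact_force: [-1.1, 0.2, -1.5]
opening: 0.497
finger_force: 0.0
time: 9.98
eef_pos: [0.6338, 0.0278, 0.072]
tcp_rot: [0.999, 0.032, 0.002, -0.001]
contact_force: [-0.5, 4.8, 5.8]
opening: 0.084
finger_force: 39.8
time: 10.15
eef_pos: [0.6338, 0.0278, 0.0721]
tcp_rot: [0.999, 0.032, 0.002, -0.001]
contact_force: [-0.6, 4.6, 6.5]
opening: 0.089
finger_force: 39.9
time: 10.57
eef_pos: [0.6322, 0.0322, 0.2054]
tcp_rot: [0.999, 0.033, 0.0, 0.001]
contact_force: [1.4, 1.2, -1.2]
opening: 0.087
finger_force: 39.1
```

```bash
python3 -m handwheel '[-0.083,-0.244,0,0,0,0, -0.083,-0.244,0,0,0,0, -0.083,-0.244,0,0,0,0, -0.083,-0.244,0,0,0,0, -0.083,-0.244,0,0,0,0]'
python3 -m handwheel '[-0.083,-0.244,0,0,0,0, -0.083,-0.244,0,0,0,0, -0.083,-0.244,0,0,0,0, 0,0,0,0,0,0, 0,0,0,0,0,0]'
python3 - <<'E'
from h import *
print(ctrl.get_state()['eef_pos'],yaw())
i,d,c=cam('wrist');cv2.imwrite('pics/w5.png',i);P=pts(d,c);Z=P[...,2];H,S,V,o=masks(i)
g=((H>40)&(H<90)&(S>90)&(abs(Z-.086)<.005)).astype(np.uint8)
n,l,st,ce=cv2.connectedComponentsWithStats(g)
for k in range(1,n):
    if st[k,4]>60: rect('g',P[l==k])
rect('tray',P[(H>100)&(H<125)&(S>150)&(Z<.036)])
E
```

```text
time: 10.98
eef_pos: [0.5686, -0.152, 0.2032]
tcp_rot: [0.999, 0.033, -0.001, 0.001]
contact_force: [1.0, -0.6, -3.8]
opening: 0.083
finger_force: 39.2
time: 11.4
eef_pos: [0.5314, -0.2623, 0.203]
tcp_rot: [1.0, 0.031, -0.001, 0.0]
contact_force: [-0.9, 0.5, -1.4]
opening: 0.091
finger_force: 39.7
[ 0.53139271 -0.26227951  0.20303827] 3.5191216627104893
g 1273 med [ 0.5685 -0.3371  0.0858] rect [ 565.2 -338.2] [79.7  9.2] 4.0
g 1412 med [ 0.5671 -0.4101  0.0857] rect [ 564.3 -411.5] [78.5  9.3] 1.9
tray 24450 med [ 0.5612 -0.2768  0.0063] rect [ 508.3 -248.1] [230.2 406.4] 7.4
```

View pics/w5.png

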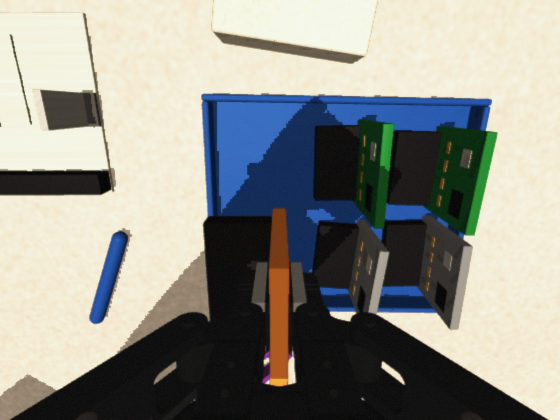

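The amber hangs over the empty left strip of the tray. Both green panels are still at (375,170) and (465,180), the greys at (370,265) and (445,270).

```bash
python3 -m handwheel '[0,0,-0.2,0,0,0, 0,0,-0.22,0,0,0, 0,0,-0.2,0,0,0, 0,0,-0.14,0,0,0, 0,0,-0.05,0,0,0]'
python3 -m handwheel '[0,0,-0.03,0,0,0, 0,0,0,0,0,0, 0,0,0,0,0,0]'
```

```text
time: 11.87
eef_pos: [0.5306, -0.2567, 0.077]
tcp_rot: [0.999, 0.034, -0.004, -0.002]
contact_force: [0.3, 0.4, -2.9]
opening: 0.086
finger_force: 39.6
time: 12.12
eef_pos: [0.534, -0.2602, 0.0787]
tcp_rot: [0.999, 0.033, 0.001, 0.001]
contact_force: [0.3, -0.4, -0.9]
opening: 0.09
finger_force: 39.6
```

```bash
python3 -m handwheel '[0,0,-0.025,0,0,0, 0,0,0,0,0,0, 0,0,0,0,0,0]'
python3 -m handwheel '[0,0,-0.012,0,0,0, 0,0,0,0,0,0, 0,0,0,0,0,0]'
```

```text
time: 12.37
eef_pos: [0.5332, -0.2603, 0.0743]
tcp_rot: [0.999, 0.033, 0.001, 0.0]
contact_force: [0.1, 0.1, -1.2]
opening: 0.092
finger_force: 39.6
time: 12.62
eef_pos: [0.5334, -0.2606, 0.0731]
tcp_rot: [0.999, 0.033, 0.001, 0.001]
contact_force: [-1.9, 1.5, 5.0]
opening: 0.085
finger_force: 40.8
```

```bash
python3 -m handwheel '[0,0,0,0,0,0, 0,0,0,0,0,0, 0,0,0.02,0,0,0, 0,0,0.1,0,0,0, 0,0,0.2,0,0,0]' 0.35
python3 -m handwheel '[0,0,0.26,0,0,0, 0,0,0.2,0,0,0, 0,-0.2,0,0,0,0, 0,-0.2,0,0,0,0, 0,-0.11,0,0,0,0]'
python3 -m handwheel '[0,0,0,0,0,0, 0,0,0,0,0,0]'
python3 - <<'E'
from h import *
print(ctrl.get_state()['eef_pos'],yaw())
i,d,c=cam('wrist');cv2.imwrite('pics/w6.png',i);P=pts(d,c);Z=P[...,2];H,S,V,o=masks(i)
def comp(n,m):
    k_,l,st,ce=cv2.connectedComponentsWithStats(m.astype(np.uint8))
    for k in range(1,k_):
        if st[k,4]>60: rect(n,P[l==k])
comp('g',(H>40)&(H<90)&(S>90)&(abs(Z-.086)<.004))
comp('amb',(H<25)&(S>90)&(abs(Z-.086)<.004))
E
```

```text
time: 13.03
eef_pos: [0.5301, -0.2582, 0.1155]
tcp_rot: [0.999, 0.033, -0.004, -0.003]
contact_force: [-0.4, -0.5, -0.6]
opening: 0.354
finger_force: 0.0
time: 13.45
eef_pos: [0.533, -0.339, 0.1899]
tcp_rot: [0.999, 0.032, 0.001, 0.001]
contact_force: [0.1, 0.1, -0.2]
opening: 0.346
finger_force: 0.0
time: 13.62
eef_pos: [0.5322, -0.3367, 0.1875]
tcp_rot: [0.999, 0.032, -0.001, -0.001]
contact_force: [-0.6, 0.5, -0.2]
opening: 0.348
finger_force: 0.0
[ 0.53223146 -0.33665642  0.18746244] 3.6352386901003655
g 1310 med [ 0.5686 -0.338   0.0858] rect [ 565. -338.] [79.6  7.9] 4.2
g 1398 med [ 0.5675 -0.4111  0.0858] rect [ 564.  -411.8] [79.4  8.8] 2.2
amb 1197 med [ 0.5194 -0.262   0.0858] rect [ 515.9 -261.7] [79.4  8.6] 4.1
```

Amber stands in the tray. Now green (left), gripped behind its middle.

```bash
python3 -m handwheel '[0.16,0,0,0,0,0.006, 0.172,0,0,0,0,0, 0,0,-0.2,0,0,0, 0,0,-0.25,0,0,0, 0,0,-0.1,0,0,0]'
python3 -m handwheel '[0,0,0,0,0,0, 0,0,0,0,0,0]'
```

```text
time: 14.08
eef_pos: [0.5806, -0.3329, 0.1003]
tcp_rot: [0.999, 0.038, -0.003, -0.003]
contact_force: [-1.9, 1.0, -2.0]
opening: 0.349
finger_force: 0.0
time: 14.25
eef_pos: [0.5819, -0.3351, 0.1047]
tcp_rot: [0.999, 0.038, -0.001, -0.001]
contact_force: [-0.0, 0.5, 0.3]
opening: 0.35
finger_force: 0.0
```

```bash
python3 -m handwheel '[0,-0.01,-0.12,0,0,0, 0,0,-0.12,0,0,0, 0,0,0,0,0,0]'
python3 -m handwheel '[0,0,0,0,0,0, 0,0,0,0,0,0, 0,0,0,0,0,0, 0,0,0,0,0,0, 0,0,0,0,0,0]' 0 40
python3 -m handwheel '[0,0,0,0,0,0, 0,0,0,0,0,0]'
python3 -c "
from h import *;print(ctrl.get_state()['eef_pos'],yaw())"
python3 -m handwheel '[0,0,0.08,0,0,0, 0,0,0.15,0,0,0, 0,0,0.2,0,0,0, 0,0,0.26,0,0,0, 0,0,0.2,0,0,0]'
```

```text
time: 14.5
eef_pos: [0.5819, -0.3374, 0.0692]
tcp_rot: [0.999, 0.037, -0.001, -0.001]
contact_force: [-0.9, -0.2, -0.7]
opening: 0.349
finger_force: 0.0
time: 14.92
eef_pos: [0.5837, -0.3388, 0.0725]
tcp_rot: [0.999, 0.037, 0.001, 0.001]
contact_force: [-0.2, -0.1, 5.2]
opening: 0.086
finger_force: 44.8
time: 15.08
eef_pos: [0.5838, -0.3388, 0.0725]
tcp_rot: [0.999, 0.037, 0.001, 0.001]
contact_force: [-1.6, 1.6, 5.7]
opening: 0.089
finger_force: 44.9
[ 0.5837586  -0.3387757   0.07251262] 4.284740887967411
time: 15.5
eef_pos: [0.5823, -0.3379, 0.2056]
tcp_rot: [0.999, 0.037, -0.0, 0.0]
contact_force: [0.8, -1.0, -0.8]
opening: 0.088
finger_force: 43.7
```

```bash
python3 -m handwheel '[0.049,0.23,0,0,0,-0.007, 0.049,0.23,0,0,0,0, 0.049,0.23,0,0,0,0, 0.049,0.23,0,0,0,0, 0.049,0.23,0,0,0,0]'
python3 -m handwheel '[0.049,0.23,0,0,0,0, 0.049,0.23,0,0,0,0, 0.049,0.234,0,0,0,0, 0,0,0,0,0,0, 0,0,0,0,0,0]'
python3 - <<'E'
from h import *
print(ctrl.get_state()['eef_pos'],yaw())
i,d,c=cam('wrist');P=pts(d,c);Z=P[...,2];H,S,V,o=masks(i);X,Y=P[...,0],P[...,1]
rect('held',P[(H>40)&(H<90)&(S>90)&(Z>.19)])
for n,y in [('mid',.0187),('post1',-.076)]: rect(n,P[(abs(Y-y)<.012)&(abs(X-.594)<.03)&(abs(Z-.065)<.003)&(S<80)])
E
```

```text
time: 15.92
eef_pos: [0.6188, -0.1639, 0.2033]
tcp_rot: [0.999, 0.032, -0.001, -0.0]
contact_force: [1.2, 0.0, -1.7]
opening: 0.086
finger_force: 43.7
time: 16.33
eef_pos: [0.641, -0.0594, 0.2031]
tcp_rot: [0.999, 0.034, -0.001, 0.0]
contact_force: [-0.1, -0.4, -2.3]
opening: 0.089
finger_force: 43.7
[ 0.64104013 -0.0593709   0.2031384 ] 3.868788022408005
held 2860 med [ 0.6454 -0.0588  0.2164] rect [660.6 -60.8] [75.1 95.3] 58.7
mid 248 med [0.5931 0.0185 0.0647] rect [592.2  18.8] [30.2  6.5] 3.6
post1 155 med [ 0.6033 -0.0756  0.0648] rect [602.7 -75.6] [20.7  6.1] 3.9
```

```bash
python3 -m handwheel '[0,0,-0.2,0,0,0, 0,0,-0.22,0,0,0, 0,0,-0.2,0,0,0, 0,0,-0.15,0,0,0, 0,0,-0.05,0,0,0]'
python3 -m handwheel '[0,0,-0.02,0,0,0, 0,0,0,0,0,0, 0,0,0,0,0,0]'
python3 -c "
from h import *;print(ctrl.get_state()['eef_pos'],yaw())"
```

```text
time: 16.8
eef_pos: [0.6378, -0.0625, 0.0753]
tcp_rot: [1.0, 0.031, -0.004, -0.001]
contact_force: [-1.2, -1.0, -3.0]
opening: 0.087
finger_force: 43.6
time: 17.05
eef_pos: [0.6427, -0.0624, 0.0796]
tcp_rot: [1.0, 0.031, 0.002, 0.001]
contact_force: [0.0, -0.5, -1.7]
opening: 0.089
finger_force: 43.7
[ 0.64270394 -0.06244119  0.07956299] 3.600815981865003
```

```bash
python3 -m handwheel '[-0.01,0,-0.025,0,0,0, 0,0,-0.015,0,0,0, 0,0,0,0,0,0, 0,0,0,0,0,0]'
python3 -c "
from h import *;print(ctrl.get_state()['eef_pos'],yaw())"
python3 -m handwheel '[0,-0.013,-0.003,0,0,0, 0,0,0,0,0,0, 0,0,0,0,0,0]'
python3 -m handwheel '[0,-0.01,-0.003,0,0,0, 0,0,0,0,0,0, 0,0,0,0,0,0]'
python3 -c "
from h import *;print(ctrl.get_state()['eef_pos'],yaw())"
```

```text
time: 17.38
eef_pos: [0.64, -0.0614, 0.0719]
tcp_rot: [0.999, 0.032, 0.0, 0.0]
contact_force: [0.1, -0.2, -2.0]
opening: 0.089
finger_force: 43.7
[ 0.63999062 -0.061389    0.07192674] 3.6603949047334945
time: 17.63
eef_pos: [0.6402, -0.0635, 0.0715]
tcp_rot: [0.999, 0.032, 0.0, 0.0]
contact_force: [-0.5, 0.1, -0.6]
opening: 0.083
finger_force: 43.9
time: 17.88
eef_pos: [0.6404, -0.0647, 0.0715]
tcp_rot: [0.999, 0.032, 0.001, -0.0]
contact_force: [-1.1, 1.7, 3.4]
opening: 0.088
finger_force: 44.4
[ 0.64042303 -0.06466749  0.07154681] 3.6380545446135235
```

```bash
python3 -m handwheel '[0,-0.01,0,0,0,0, 0,0,0,0,0,0, 0,0,0,0,0,0]'
python3 -m handwheel '[0,-0.007,0,0,0,0, 0,0,0,0,0,0, 0,0,0,0,0,0]'
python3 -c "
from h import *;print(ctrl.get_state()['eef_pos'],yaw())"
```

```text
time: 18.13
eef_pos: [0.6405, -0.0662, 0.0715]
tcp_rot: [0.999, 0.032, 0.001, -0.0]
contact_force: [-1.2, 3.8, 5.5]
opening: 0.087
finger_force: 44.6
time: 18.38
eef_pos: [0.6405, -0.067, 0.0715]
tcp_rot: [1.0, 0.032, 0.001, -0.0]
contact_force: [-0.1, 4.7, 5.5]
opening: 0.086
finger_force: 44.8
[ 0.64053783 -0.06695057  0.07149625] 3.6174751560127167
```

```bash
python3 -m handwheel '[0,-0.01,0,0,0,0, 0,0,0,0,0,0, 0,0,0,0,0,0]'
python3 - <<'E'
from h import *
print(ctrl.get_state()['eef_pos'],yaw())
i,d,c=cam('wrist');P=pts(d,c);Z=P[...,2];H,S,V,o=masks(i)
u=np.array([.998,.0637]);n=np.array([-.0637,.998]);s=np.array([.6219,-.0675])
q=(P[...,:2]-s); a=q@u*1000; b=q@n*1000
m=(abs(b)<25)&(abs(a)<60)&(Z>.012)&(Z<.1)
for nm,k in [('green',m&(H>40)&(H<90)&(S>90)&(abs(Z-.085)<.004)),('post',m&(S<80)&(abs(Z-.065)<.003)&(V>90)&(a<-8))]:
    print(nm,k.sum(),np.percentile(a[k],[1,50,99]).round(1),np.percentile(b[k],[2,50,98]).round(1)) if k.sum() else print(nm,0)
cv2.imwrite('pics/w7.png',i)
E
```

```text
time: 18.63
eef_pos: [0.6406, -0.0672, 0.0715]
tcp_rot: [1.0, 0.031, 0.001, -0.002]
contact_force: [0.3, 7.4, 6.1]
opening: 0.084
finger_force: 44.9
[ 0.64059728 -0.06721655  0.07151536] 3.5368273157724035
green 2341 [-13.6  17.3  40.5] [-4.1 -0.3  3.3]
post 173 [-32.7 -24.5 -13.7] [-7.9 -6.4 -4.9]
```

View pics/w7.png

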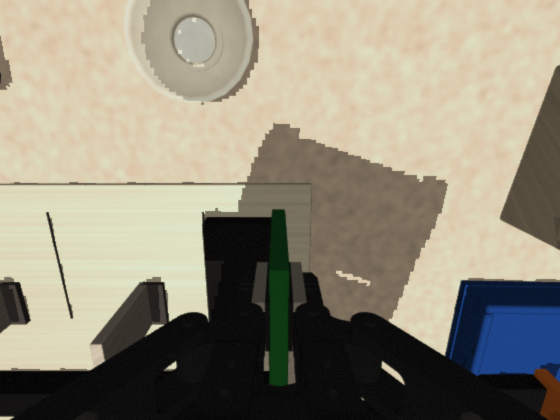

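The panel is flush, with its rear edge at +40.5 mm from the station origin and the -y force stiffening. Release, rise and check.

```bash
python3 -m handwheel '[0,0.006,0,0,0,0, 0,0,0,0,0,0, 0,0,0,0,0,0]'
python3 -m handwheel '[0,0,0,0,0,0, 0,0,0,0,0,0, 0,0,0.02,0,0,0, 0,0,0.1,0,0,0, 0,0,0.2,0,0,0]' 0.3
python3 -m handwheel '[0,0,0.26,0,0,0, 0,0,0.26,0,0,0, 0,0,0.1,0,0,0, -0.2,0,0,0,0,0, -0.2,0,0,0,0,0]' 0.67
python3 -m handwheel '[-0.2,0,0,0,0,0, 0,0,0,0,0,0, 0,0,0,0,0,0]'
cat > chk.py <<'E'
from h import *
u=np.array([.998,.0637]);n=np.array([-.0637,.998])
def chk(s,img=None):
    i,d,c=cam('wrist');P=pts(d,c);Z=P[...,2];H,S,V,o=masks(i)
    q=(P[...,:2]-s); a=q@u*1000; b=q@n*1000; m=(abs(b)<25)&(abs(a)<60)
    for nm,k in [('green',m&(H>40)&(H<90)&(S>90)&(abs(Z-.085)<.003)),('post',m&(S<80)&(abs(Z-.065)<.003)&(V>90)&(a<-8))]:
        rect(nm,P[k]); print(nm,k.sum(),np.percentile(a[k],[1,50,99]).round(1),np.percentile(b[k],[2,50,98]).round(1)) if k.sum() else 0
    if img: cv2.imwrite(img,i)
    return i,P
E
python3 - <<'E'
from chk import *
print(ctrl.get_state()['eef_pos'],yaw())
chk(np.array([.6219,-.0675]),'pics/w8.png')
E
```

```text
time: 18.93
eef_pos: [0.6406, -0.0671, 0.0715]
tcp_rot: [1.0, 0.031, 0.001, -0.001]
contact_force: [0.0, 5.3, 6.2]
opening: 0.089
finger_force: 44.9
time: 19.35
eef_pos: [0.6368, -0.0678, 0.1149]
tcp_rot: [0.999, 0.032, -0.005, -0.001]
contact_force: [-0.6, -0.1, -0.3]
opening: 0.305
finger_force: 0.0
time: 19.77
eef_pos: [0.5811, -0.0689, 0.2154]
tcp_rot: [0.999, 0.032, 0.003, 0.001]
contact_force: [0.1, -0.1, -0.7]
opening: 0.67
finger_force: 0.0
time: 20.02
eef_pos: [0.5489, -0.0682, 0.2125]
tcp_rot: [1.0, 0.032, 0.0, 0.0]
contact_force: [0.1, 0.1, 0.9]
opening: 0.673
finger_force: 0.0
[ 0.54886804 -0.06821322  0.21245684] 3.6140525605421483
green 1191 med [ 0.6249 -0.0674  0.0848] rect [622.2 -67.4] [79.1  8. ] 2.7
green 1191 [-38.3   3.   39.1] [-4.   0.1  3.9]
post 230 med [ 0.5977 -0.0761  0.0649] rect [597.8 -76. ] [29.9  5. ] 3.9
post 230 [-39.4 -24.6  -9.9] [-9.4 -6.9 -4.5]
```

```bash
python3 -m handwheel '[-0.047,0.25,0,0,0,0, -0.047,0.25,0,0,0,0, -0.047,0.25,0,0,0,0, -0.047,0.25,0,0,0,0, -0.047,0.25,0,0,0,0]'
python3 -m handwheel '[-0.047,0.25,0,0,0,0, -0.047,0.25,0,0,0,0, -0.047,0.25,0,0,0,0, -0.047,0.25,0,0,0,0, -0.047,0.25,0,0,0,0]'
python3 -m handwheel '[-0.047,0.25,0,0,0,0, 0,0,0,0,0,0, 0,0,0,0,0,0]'
python3 - <<'E'
from h import *
print(ctrl.get_state()['eef_pos'],yaw())
i,d,c=cam('wrist');P=pts(d,c)
for nm,b in [('A',(400,600,376,500)),('3',(400,600,305,385)),('B',(400,600,200,310))]: print(nm);clamp(i,P,b,29)
E
```

```text
time: 20.48
eef_pos: [0.5159, 0.1211, 0.2129]
tcp_rot: [1.0, 0.032, 0.001, 0.0]
contact_force: [1.2, 0.1, -0.2]
opening: 0.668
finger_force: 0.0
time: 20.9
eef_pos: [0.4804, 0.3096, 0.2128]
tcp_rot: [0.999, 0.032, 0.001, -0.0]
contact_force: [1.0, -0.3, 0.4]
opening: 0.673
finger_force: 0.0
time: 21.15
eef_pos: [0.473, 0.3469, 0.2123]
tcp_rot: [0.999, 0.034, 0.001, -0.0]
contact_force: [1.0, -0.2, 0.4]
opening: 0.673
finger_force: 0.0
[0.47295965 0.34689046 0.21231762] 3.8705583459185497
A
 orange 243 [0.5508 0.4363 0.0266] [185. 103.]
 orange 239 [0.5482 0.4478 0.0267] [172. 105.]
 orange 252 [0.4569 0.3995 0.028 ] [225. 206.]
 orange 229 [0.4478 0.4467 0.028 ] [176. 212.]
 disc 266 [0.4945 0.4318 0.0288] [191. 166.]
3
 orange 232 [0.5613 0.3442 0.0267] [289.  98.]
 orange 227 [0.5599 0.356  0.0269] [275.  98.]
 orange 214 [0.4604 0.367  0.0281] [258. 206.]
 orange 215 [0.4639 0.3188 0.0281] [307. 205.]
B
 orange 248 [0.5641 0.2598 0.0267] [383. 102.]
 orange 260 [0.5612 0.2483 0.0267] [395. 106.]
 orange 228 [0.4699 0.2955 0.0283] [331. 201.]
 orange 252 [0.4616 0.2485 0.0281] [378. 212.]
```

```bash
python3 -m handwheel '[-0.063,-0.026,0,0,0,0, 0,0,-0.2,0,0,0, 0,0,-0.26,0,0,0, 0,0,-0.26,0,0,0, 0,0,-0.2,0,0,0]' 0.72
python3 -m handwheel '[0,0,-0.08,0,0,0, 0,0,0,0,0,0, 0,0,0,0,0,0]'
python3 -c "
from h import *;print(ctrl.get_state()['eef_pos'],yaw())"
```

```text
time: 21.62
eef_pos: [0.4622, 0.3383, 0.0714]
tcp_rot: [1.0, 0.031, -0.001, 0.001]
contact_force: [0.2, 0.6, -0.7]
opening: 0.724
finger_force: 0.0
time: 21.87
eef_pos: [0.4636, 0.3399, 0.0624]
tcp_rot: [1.0, 0.031, 0.0, -0.0]
contact_force: [0.1, -0.2, -0.9]
opening: 0.722
finger_force: 0.0
[0.46361305 0.33992621 0.06236784] 3.5736877034566974
```

```bash
python3 -m handwheel '[0,0.02,-0.06,0,0,0.006, 0,0,-0.1,0,0,0, 0,0,-0.1,0,0,0, 0,0,0,0,0,0]'
python3 -m handwheel '[0,0,0,0,0,0, 0,0,0,0,0,0, 0,0,0,0,0,0, 0,0,0,0,0,0, 0,0,0,0,0,0]' 0 60
python3 -m handwheel '[0,0,0,0,0,0, 0,0,0,0,0,0, 0,0,0,0,0,0]'
python3 -c "
from h import *;print(ctrl.get_state()['eef_pos'],yaw())"
python3 -m handwheel '[0,0,0.1,0,0,0, 0,0,0.2,0,0,0, 0,0,0.26,0,0,0, 0,0,0.26,0,0,0, 0,0,0.26,0,0,0]'
```

```text
time: 22.2
eef_pos: [0.4626, 0.3435, 0.022]
tcp_rot: [0.999, 0.037, -0.0, 0.0]
contact_force: [-1.6, -0.7, 0.0]
opening: 0.719
finger_force: 0.0
time: 22.62
eef_pos: [0.4645, 0.3443, 0.0255]
tcp_rot: [0.999, 0.037, 0.002, -0.001]
contact_force: [-1.6, -1.8, 5.2]
opening: 0.282
finger_force: 60.3
time: 22.87
eef_pos: [0.4645, 0.3443, 0.0254]
tcp_rot: [0.999, 0.037, 0.002, -0.001]
contact_force: [-2.6, -2.1, 5.3]
opening: 0.284
finger_force: 60.3
[0.46450854 0.34430782 0.02544907] 4.2058458158253815
time: 23.28
eef_pos: [0.4629, 0.3436, 0.1873]
tcp_rot: [0.999, 0.037, 0.001, -0.0]
contact_force: [0.8, 0.9, -0.2]
opening: 0.279
finger_force: 59.3
```

```bash
python3 -m handwheel '[-0.008,-0.257,0,0,0,0, -0.008,-0.257,0,0,0,0, -0.008,-0.257,0,0,0,0, -0.008,-0.257,0,0,0,0, -0.008,-0.257,0,0,0,0]'
python3 -m handwheel '[-0.008,-0.257,0,0,0,0, -0.008,-0.257,0,0,0,0, -0.008,-0.257,0,0,0,0, -0.008,-0.257,0,0,0,0, -0.008,-0.257,0,0,0,0]'
python3 -m handwheel '[-0.008,-0.257,0,0,0,-0.006, 0,0,0,0,0,0, 0,0,0,0,0,0, 0,0,0,0,0,0]'
python3 - <<'E'
from h import *
s=ctrl.get_state()['eef_pos'];print(s,yaw())
i,d,c=cam('wrist');P=pts(d,c);cv2.imwrite('pics/w9.png',i)
clamp(i,P,(430,640,-180,20),(s[2]-.0224+.026)*1000)
E
```

```text
time: 23.7
eef_pos: [0.4569, 0.1494, 0.186]
tcp_rot: [0.999, 0.037, 0.002, -0.0]
contact_force: [0.6, -0.1, -0.4]
opening: 0.285
finger_force: 59.4
time: 24.12
eef_pos: [0.4509, -0.0438, 0.186]
tcp_rot: [0.999, 0.037, 0.002, 0.001]
contact_force: [0.6, -0.8, -0.7]
opening: 0.284
finger_force: 59.4
time: 24.45
eef_pos: [0.4498, -0.0805, 0.1852]
tcp_rot: [1.0, 0.031, 0.001, 0.0]
contact_force: [-0.3, 0.6, -0.4]
opening: 0.282
finger_force: 59.5
[ 0.44979385 -0.0804575   0.18524075] 3.606268135931273
 orange 1795 [ 0.5491 -0.0527  0.1869] [216.  41.]
 orange 1826 [ 0.5514 -0.0968  0.1869] [348.  43.]
 orange 949 [ 0.4515 -0.0705  0.1871] [256. 299.]
 orange 981 [ 0.4519 -0.0892  0.1871] [301. 300.]
 disc 746 [ 0.4996 -0.0781  0.1884] [282. 191.]
```

View pics/w9.png

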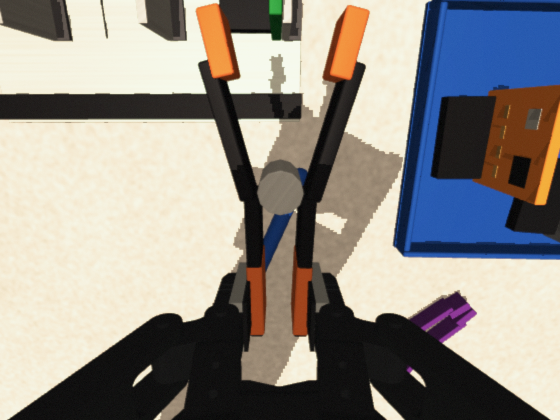

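The clamp is in hand. Its hinge is at (282,191), which gives a position of (499.6,-78.1) mm. The jaws straddle the line of station 1, whose panel is at (275,20). The marker below stays clear at this height. Next I descend in front of the station.

```bash
python3 -m handwheel '[0,0,-0.2,0,0,0, 0,0,-0.24,0,0,0, 0,0,-0.22,0,0,0, 0,0,-0.14,0,0,0, 0,0,-0.05,0,0,0]'
python3 -m handwheel '[0,0,-0.02,0,0,0, 0,0,0,0,0,0, 0,0,0,0,0,0, 0,0,0,0,0,0]'
python3 - <<'E'
from h import *
s=ctrl.get_state()['eef_pos'];print(s,yaw())
i,d,c=cam('wrist');P=pts(d,c)
clamp(i,P,(430,640,-180,20),(s[2]-.0224+.026)*1000)
E
```

```text
time: 24.92
eef_pos: [0.4471, -0.0777, 0.0535]
tcp_rot: [0.999, 0.033, -0.003, -0.002]
contact_force: [-0.9, 0.4, -0.9]
opening: 0.285
finger_force: 59.5
time: 25.25
eef_pos: [0.4513, -0.0808, 0.056]
tcp_rot: [0.999, 0.032, 0.002, 0.001]
contact_force: [-0.1, 0.1, -0.1]
opening: 0.284
finger_force: 59.4
[ 0.45125167 -0.08079348  0.05601497] 3.687083106041233
 orange 1794 [ 0.5505 -0.0528  0.0579] [216.  41.]
 orange 1837 [ 0.5529 -0.097   0.0579] [348.  43.]
 orange 977 [ 0.4535 -0.0896  0.0579] [301. 300.]
 orange 938 [ 0.4524 -0.0709  0.0579] [256. 300.]
```

```bash
python3 -m handwheel '[0,0,-0.037,0,0,0, 0.075,0.005,0,0,0,0, 0.075,0.005,0,0,0,0, 0.075,0.005,0,0,0,0, 0,0,0,0,0,0]'
python3 -m handwheel '[0,0,0,0,0,0, 0,0,0,0,0,0]'
python3 - <<'E'
from h import *
s=ctrl.get_state()['eef_pos'];print(s,yaw())
i,d,c=cam('wrist');cv2.imwrite('pics/w10.png',i);P=pts(d,c)
clamp(i,P,(430,640,-180,20),(s[2]-.0224+.026)*1000)
E
```

```text
time: 25.72
eef_pos: [0.4857, -0.0788, 0.0495]
tcp_rot: [0.999, 0.032, 0.002, 0.001]
contact_force: [0.5, -1.0, -0.4]
opening: 0.279
finger_force: 59.4
time: 25.88
eef_pos: [0.4834, -0.0783, 0.0487]
tcp_rot: [0.999, 0.032, 0.0, 0.0]
contact_force: [1.0, -0.3, 0.1]
opening: 0.283
finger_force: 59.5
[ 0.48336932 -0.0783187   0.04869073] 3.641253321891049
 orange 1828 [ 0.5829 -0.0504  0.0504] [215.  41.]
 orange 1822 [ 0.5851 -0.0946  0.0504] [348.  42.]
 orange 970 [ 0.4856 -0.0871  0.0506] [301. 300.]
 orange 941 [ 0.4846 -0.0684  0.0506] [256. 300.]
```

View pics/w10.png

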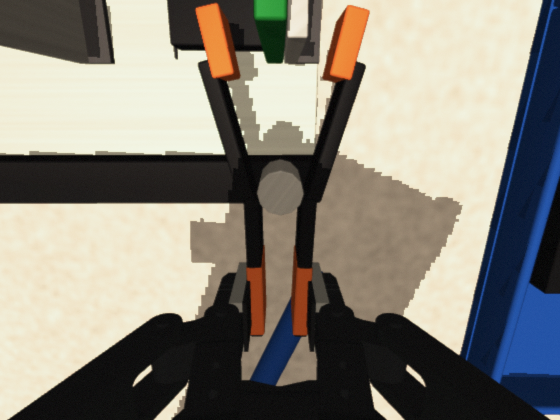

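Panel and post, at (270,30) and (300,30), are centred between the jaws and the clamp rests on the bar. Release.

```bash
python3 -m handwheel '[0,0,0,0,0,0, 0,0,0,0,0,0, 0,0,0,0,0,0, 0,0,0,0,0,0, 0,0,0,0,0,0]' 0.8
python3 -m handwheel '[0,0,0.05,0,0,0, 0,0,0.15,0,0,0, 0,0,0.25,0,0,0, 0,0,0.26,0,0,0, 0,0,0.26,0,0,0]'
python3 -m handwheel '[0,0,0.1,0,0,0, 0.1,0,0,0,0,0, 0.2,0,0,0,0,0, 0,0,0,0,0,0, 0,0,0,0,0,0]'
python3 - <<'E'
from chk import *
s=ctrl.get_state()['eef_pos'];print(s,yaw())
i,P=chk(np.array([.6219,-.0675]),'pics/w11.png')
clamp(i,P,(430,640,-150,20),52)
E
```

```text
time: 26.35
eef_pos: [0.4834, -0.0783, 0.0487]
tcp_rot: [0.999, 0.032, 0.0, 0.0]
contact_force: [-0.7, 0.7, -0.3]
opening: 0.799
finger_force: 0.0
time: 26.77
eef_pos: [0.4828, -0.078, 0.1958]
tcp_rot: [0.999, 0.032, -0.0, -0.0]
contact_force: [1.6, 0.0, 0.3]
opening: 0.797
finger_force: 0.0
time: 27.18
eef_pos: [0.5289, -0.0782, 0.2093]
tcp_rot: [0.999, 0.032, -0.0, -0.0]
contact_force: [-0.2, -0.5, -0.3]
opening: 0.803
finger_force: 0.0
[ 0.52891656 -0.07819771  0.20931103] 3.6852822180257805
green 1318 med [ 0.6245 -0.0672  0.0849] rect [622.5 -67.4] [79.4  8. ] 3.6
green 1318 [-38.2   2.6  39.3] [-3.9  0.2  3.9]
post 278 med [ 0.5983 -0.076   0.0649] rect [597.7 -76.1] [29.7  4.8] 3.7
post 278 [-39.4 -24.   -9.8] [-9.4 -7.  -4.6]
 orange 225 [ 0.5815 -0.0617  0.0507] [264. 140.]
 orange 238 [ 0.5838 -0.0839  0.051 ] [290. 139.]
 orange 231 [ 0.4817 -0.0591  0.0529] [255. 249.]
 orange 232 [ 0.4839 -0.0995  0.0529] [299. 249.]
 disc 52 [ 0.5222 -0.0773  0.0535] [278. 209.]
```

View pics/w11.png

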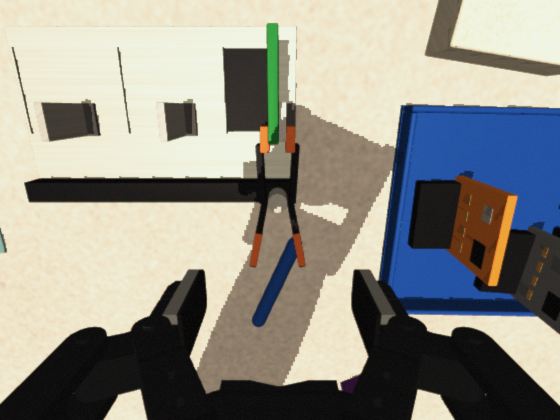

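Station 1 is done. The panel is at (270,80), flush and clamped by the jaws at (264..290,140). Now the second green.

```bash
python3 -m handwheel '[0,-0.247,0,0,0,0, 0,-0.247,0,0,0,0, 0,-0.247,0,0,0,0, 0,-0.247,0,0,0,0, 0,-0.247,0,0,0,0]' 0.35
python3 -m handwheel '[0,-0.247,0,0,0,0, 0,-0.247,0,0,0,0, 0,-0.247,0,0,0,0, 0,-0.247,0,0,0,-0.016, 0,0,0,0,0,0]'
python3 -m handwheel '[0,0,0,0,0,0, 0,0,0,0,0,0]'
cat > comp.py <<'E'
from h import *
def comp(P,n,m):
    k_,l,st,ce=cv2.connectedComponentsWithStats(m.astype(np.uint8))
    for k in range(1,k_):
        if st[k,4]>60: rect(n,P[l==k])
if __name__=='__main__':
    print(ctrl.get_state()['eef_pos'],yaw())
    i,d,c=cam('wrist');P=pts(d,c);Z=P[...,2];H,S,V,o=masks(i)
    comp(P,'g',(H>40)&(H<90)&(S>90)&(abs(Z-.086)<.004))
    comp(P,'amb',(H<25)&(S>90)&(abs(Z-.086)<.004))
E
python3 comp.py
```

```text
time: 27.65
eef_pos: [0.5272, -0.2646, 0.2092]
tcp_rot: [0.999, 0.032, -0.0, -0.0]
contact_force: [-0.5, -0.3, -0.4]
opening: 0.349
finger_force: 0.0
time: 28.07
eef_pos: [0.5264, -0.4175, 0.209]
tcp_rot: [1.0, 0.016, -0.0, 0.001]
contact_force: [-1.1, 0.5, -0.5]
opening: 0.348
finger_force: 0.0
time: 28.23
eef_pos: [0.5276, -0.4109, 0.2087]
tcp_rot: [1.0, 0.019, -0.0, -0.001]
contact_force: [-0.6, -0.3, -0.8]
opening: 0.35
finger_force: 0.0
[ 0.52763882 -0.41093499  0.20872323] 2.1849597456962897
g 1086 med [ 0.5677 -0.412   0.0859] rect [ 564.  -412.3] [79.1  7.5] 2.1
amb 1147 med [ 0.5189 -0.2626  0.0856] rect [ 516.  -261.8] [79.4  9.3] 3.7
```

```bash
python3 -m handwheel '[0.18,-0.004,0,0,0,0, 0.182,0,0,0,0,0, 0,0,-0.2,0,0,0, 0,0,-0.25,0,0,0, 0,0,-0.24,0,0,0]'
python3 -m handwheel '[0,0,0,0,0,0, 0,0,0,0,0,0, 0,0,0,0,0,0]'
```

```text
time: 28.7
eef_pos: [0.5842, -0.4105, 0.1062]
tcp_rot: [1.0, 0.021, 0.001, 0.001]
contact_force: [-0.4, -0.1, 0.3]
opening: 0.35
finger_force: 0.0
time: 28.95
eef_pos: [0.5838, -0.4121, 0.108]
tcp_rot: [1.0, 0.02, 0.001, 0.001]
contact_force: [-0.2, 0.1, 0.7]
opening: 0.352
finger_force: 0.0
```

```bash
python3 -m handwheel '[-0.01,0.003,-0.13,0,0,0, 0,0,-0.13,0,0,0, 0,0,0,0,0,0]'
python3 -m handwheel '[0,0,0,0,0,0, 0,0,0,0,0,0, 0,0,0,0,0,0, 0,0,0,0,0,0, 0,0,0,0,0,0]' 0 40
python3 -m handwheel '[0,0,0,0,0,0, 0,0,0,0,0,0]'
python3 -c "
from h import *;print(ctrl.get_state()['eef_pos'],yaw())"
python3 -m handwheel '[0,0,0.08,0,0,0, 0,0,0.15,0,0,0, 0,0,0.2,0,0,0, 0,0,0.26,0,0,0, 0,0,0.26,0,0,0]'
```

```text
time: 29.2
eef_pos: [0.581, -0.4113, 0.0667]
tcp_rot: [1.0, 0.019, -0.0, -0.0]
contact_force: [-0.6, 1.3, -0.6]
opening: 0.351
finger_force: 0.0
time: 29.62
eef_pos: [0.5826, -0.4129, 0.0699]
tcp_rot: [1.0, 0.019, 0.002, 0.001]
contact_force: [-0.5, 1.4, 6.1]
opening: 0.088
finger_force: 44.7
time: 29.78
eef_pos: [0.5826, -0.4129, 0.0699]
tcp_rot: [1.0, 0.019, 0.002, 0.001]
contact_force: [-0.0, 1.0, 6.8]
opening: 0.087
finger_force: 44.7
[ 0.58264408 -0.41287388  0.06988559] 2.2081986395014552
time: 30.2
eef_pos: [0.5802, -0.411, 0.2088]
tcp_rot: [1.0, 0.019, -0.002, -0.001]
contact_force: [0.7, -0.7, -2.1]
opening: 0.086
finger_force: 43.3
```

```bash
python3 -m handwheel '[0.023,0.257,0,0,0,0.016, 0.023,0.257,0,0,0,0, 0.023,0.257,0,0,0,0, 0.023,0.257,0,0,0,0, 0.023,0.257,0,0,0,0]'
python3 -m handwheel '[0.023,0.257,0,0,0,0, 0.023,0.257,0,0,0,0, 0.023,0.257,0,0,0,0, 0.023,0.257,0,0,0,0, 0.023,0.257,0,0,0,0]'
python3 -m handwheel '[0.023,0.257,0,0,0,0, 0.023,0.257,0,0,0,0, 0.023,0.257,0,0,0,0, 0.023,0.257,0,0,0,0]'
python3 -m handwheel '[0,0,0,0,0,0, 0,0,0,0,0,0, 0,0,0,0,0,0]'
python3 -c "
from h import *;print(ctrl.get_state()['eef_pos'],yaw())"
```

```text
time: 30.62
eef_pos: [0.5978, -0.2173, 0.2089]
tcp_rot: [1.0, 0.032, -0.0, -0.0]
contact_force: [0.8, 0.8, -2.4]
opening: 0.087
finger_force: 43.3
time: 31.03
eef_pos: [0.6151, -0.0245, 0.2091]
tcp_rot: [0.999, 0.032, -0.0, 0.0]
contact_force: [1.5, -0.0, -3.1]
opening: 0.089
finger_force: 43.3
time: 31.37
eef_pos: [0.6289, 0.1296, 0.209]
tcp_rot: [0.999, 0.032, -0.0, 0.0]
contact_force: [0.3, -0.4, -2.6]
opening: 0.087
finger_force: 43.3
time: 31.62
eef_pos: [0.6291, 0.1277, 0.2088]
tcp_rot: [0.999, 0.032, -0.0, 0.0]
contact_force: [-1.2, 0.0, -2.4]
opening: 0.086
finger_force: 43.3
[0.62909993 0.12773874 0.20877984] 3.7047166875604316
```

```bash
python3 -m handwheel '[0,0.007,-0.2,0,0,0, 0,0,-0.24,0,0,0, 0,0,-0.22,0,0,0, 0,0,-0.15,0,0,0, 0,0,-0.06,0,0,0]'
python3 -m handwheel '[0,0,0,0,0,0, 0,0,0,0,0,0, 0,0,0,0,0,0]'
python3 -c "
from h import *;print(ctrl.get_state()['eef_pos'],yaw())"
```

```text
time: 32.03
eef_pos: [0.6263, 0.1268, 0.0735]
tcp_rot: [1.0, 0.031, -0.004, 0.0]
contact_force: [-0.7, 0.3, -3.9]
opening: 0.086
finger_force: 43.2
time: 32.28
eef_pos: [0.6315, 0.1283, 0.0812]
tcp_rot: [1.0, 0.031, 0.002, 0.0]
contact_force: [1.2, -0.5, -2.7]
opening: 0.086
finger_force: 43.3
[0.63145664 0.12834606 0.08124761] 3.601156519012899
```

```bash
python3 -m handwheel '[-0.014,-0.01,-0.04,0,0,0, 0,0,-0.025,0,0,0, 0,0,0,0,0,0, 0,0,0,0,0,0]'
python3 -m handwheel '[0,-0.007,0,0,0,0, 0,0,0,0,0,0, 0,0,0,0,0,0]'
python3 -c "
from h import *;print(ctrl.get_state()['eef_pos'],yaw())"
```

```text
time: 32.62
eef_pos: [0.6275, 0.1275, 0.0691]
tcp_rot: [0.999, 0.032, 0.0, -0.0]
contact_force: [-0.2, 0.1, -1.5]
opening: 0.089
finger_force: 43.3
time: 32.87
eef_pos: [0.6275, 0.1264, 0.069]
tcp_rot: [0.999, 0.032, 0.0, 0.0]
contact_force: [0.6, -0.5, -2.1]
opening: 0.082
finger_force: 43.3
[0.62750296 0.12640356 0.06897518] 3.6579384425139283
```

```bash
python3 -m handwheel '[0.006,-0.01,-0.004,0,0,0, 0,0,0,0,0,0, 0,0,0,0,0,0]'
python3 -m handwheel '[0,-0.01,0,0,0,0, 0,0,0,0,0,0, 0,0,0,0,0,0]'
python3 -m handwheel '[0,-0.007,0,0,0,0, 0,0,0,0,0,0, 0,0,0,0,0,0]'
python3 -m handwheel '[0,-0.007,0,0,0,0, 0,0,0,0,0,0, 0,0,0,0,0,0]'
python3 -m handwheel '[0,-0.007,0,0,0,0, 0,0,0,0,0,0, 0,0,0,0,0,0]'
```

```text
time: 33.12
eef_pos: [0.6286, 0.1251, 0.0689]
tcp_rot: [0.999, 0.032, 0.0, -0.0]
contact_force: [-0.4, 0.7, 2.3]
opening: 0.087
finger_force: 43.9
time: 33.37
eef_pos: [0.6289, 0.1236, 0.0689]
tcp_rot: [0.999, 0.032, 0.001, -0.0]
contact_force: [-0.2, 1.9, 2.9]
opening: 0.086
finger_force: 43.9
time: 33.62
eef_pos: [0.629, 0.1227, 0.0689]
tcp_rot: [1.0, 0.032, 0.001, -0.0]
contact_force: [0.5, 4.4, 2.8]
opening: 0.09
finger_force: 44.1
time: 33.87
eef_pos: [0.629, 0.1226, 0.0689]
tcp_rot: [1.0, 0.031, 0.001, -0.001]
contact_force: [0.6, 6.6, 4.1]
opening: 0.087
finger_force: 44.2
time: 34.12
eef_pos: [0.629, 0.1224, 0.0689]
tcp_rot: [1.0, 0.031, 0.001, -0.002]
contact_force: [1.1, 9.6, 2.9]
opening: 0.086
finger_force: 44.2
```

```bash
python3 -m handwheel '[0,0.012,0,0,0,0, 0,0,0,0,0,0, 0,0,0,0,0,0]'
python3 -m handwheel '[0,0,0,0,0,0, 0,0,0,0,0,0, 0,0,0.02,0,0,0, 0,0,0.1,0,0,0, 0,0,0.2,0,0,0]' 0.3
python3 -m handwheel '[0,0,0.26,0,0,0, 0,0,0.26,0,0,0, 0,0,0.1,0,0,0, -0.25,0,0,0,0,0, -0.25,0,0,0,0,0]' 0.8
python3 -m handwheel '[-0.1,0,0,0,0,0, 0,0,0,0,0,0, 0,0,0,0,0,0]'
python3 - <<'E'
from chk import *
print(ctrl.get_state()['eef_pos'],yaw())
i,P=chk(np.array([.610,.1221]),'pics/w12.png')
for nm,b in [('A',(400,600,376,500)),('B',(400,600,200,310))]: print(nm);clamp(i,P,b,29)
E
```

```text
time: 34.37
eef_pos: [0.629, 0.1227, 0.0689]
tcp_rot: [0.999, 0.032, 0.001, -0.001]
contact_force: [1.0, 5.5, 4.0]
opening: 0.084
finger_force: 44.4
time: 34.78
eef_pos: [0.6251, 0.1212, 0.1124]
tcp_rot: [0.999, 0.032, -0.005, 0.0]
contact_force: [0.2, -0.0, 0.1]
opening: 0.306
finger_force: 0.0
time: 35.2
eef_pos: [0.5548, 0.1213, 0.2127]
tcp_rot: [1.0, 0.031, 0.003, 0.0]
contact_force: [-1.1, -0.7, -0.5]
opening: 0.799
finger_force: 0.0
time: 35.45
eef_pos: [0.5383, 0.1218, 0.2105]
tcp_rot: [0.999, 0.032, 0.001, 0.0]
contact_force: [0.9, 0.4, 0.8]
opening: 0.799
finger_force: 0.0
[0.53829864 0.12175479 0.21048304] 3.655604562196728
green 1194 med [0.6133 0.1223 0.0849] rect [610.5 122.2] [78.8  8. ] 3.0
green 1194 [-38.1   3.2  39.1] [-3.7 -0.   3.5]
post 253 med [0.5859 0.1134 0.0649] rect [585.8 113.3] [29.1  5.1] 4.2
post 253 [-39.2 -24.5 -10.2] [-9.8 -7.2 -4.6]
A
 orange 193 [0.4532 0.3965 0.0275] [  7. 258.]
B
 orange 438 [0.5636 0.2614 0.0266] [133. 159.]
 orange 215 [0.4657 0.2885 0.028 ] [111. 254.]
 orange 222 [0.4636 0.2403 0.028 ] [159. 258.]
 disc 231 [0.5076 0.263  0.0288] [133. 216.]
```

Clamp B has been knocked aside, from yaw about -10.5° to about -2°. I'll look at it again from above.

```bash
python3 -m handwheel '[-0.12,0.23,0,0,0,-0.03, -0.12,0.23,0,0,0,-0.029, -0.12,0.24,0,0,0,0, -0.12,0.24,0,0,0,0, 0,0,0,0,0,0]' 0.85
python3 -m handwheel '[0,0,0,0,0,0, 0,0,0,0,0,0]'
python3 - <<'E'
from h import *
print(ctrl.get_state()['eef_pos'],yaw())
i,d,c=cam('wrist');P=pts(d,c)
for nm,b in [('A',(400,600,376,500)),('B',(400,600,200,315))]: print(nm);clamp(i,P,b,29)
E
```

```text
time: 35.92
eef_pos: [0.4647, 0.2679, 0.2097]
tcp_rot: [1.0, -0.012, -0.0, -0.001]
contact_force: [0.1, -0.4, -0.5]
opening: 0.849
finger_force: 0.0
time: 36.08
eef_pos: [0.4674, 0.2631, 0.2095]
tcp_rot: [1.0, -0.014, 0.0, 0.0]
contact_force: [-0.3, -0.3, 0.3]
opening: 0.849
finger_force: 0.0
[0.46743673 0.26305159 0.20954296] -1.6235488057401761
A
 orange 490 [0.5496 0.4428 0.0267] [ 76. 111.]
 orange 256 [0.457  0.3992 0.028 ] [140. 209.]
 orange 232 [0.4481 0.4466 0.0282] [ 93. 219.]
 disc 253 [0.4947 0.4315 0.0288] [ 98. 172.]
B
 orange 234 [0.5635 0.2666 0.0268] [272.  88.]
 orange 238 [0.5632 0.2549 0.0268] [285.  88.]
 orange 222 [0.4651 0.2892 0.0281] [252. 198.]
 orange 224 [0.4633 0.241  0.0282] [302. 199.]
```

```bash
python3 -m handwheel '[0,0.012,-0.15,0,0,-0.01, 0,0,-0.26,0,0,0, 0,0,-0.26,0,0,0, 0,0,-0.2,0,0,0, 0,0,-0.08,0,0,0]'
python3 -m handwheel '[0,0,0,0,0,0, 0,0,0,0,0,0, 0,0,0,0,0,0]'
python3 -c "
from h import *;print(ctrl.get_state()['eef_pos'],yaw())"
```

```text
time: 36.55
eef_pos: [0.4643, 0.2622, 0.0618]
tcp_rot: [1.0, -0.024, -0.004, 0.002]
contact_force: [-0.2, -0.0, -0.2]
opening: 0.852
finger_force: 0.0
time: 36.8
eef_pos: [0.4686, 0.265, 0.0691]
tcp_rot: [1.0, -0.023, 0.002, -0.001]
contact_force: [0.2, 0.9, 0.3]
opening: 0.849
finger_force: 0.0
[0.46862722 0.2649704  0.06909826] -2.612683697496771
```

```bash
python3 -m handwheel '[-0.008,0,-0.1,0,0,0, 0,0,-0.12,0,0,0, 0,0,-0.08,0,0,0, 0,0,0,0,0,0, 0,0,0,0,0,0]'
python3 -m handwheel '[0,0,0,0,0,0, 0,0,0,0,0,0, 0,0,0,0,0,0, 0,0,0,0,0,0, 0,0,0,0,0,0]' 0 60
python3 -m handwheel '[0,0,0,0,0,0, 0,0,0,0,0,0, 0,0,0,0,0,0]'
python3 -c "
from h import *;print(ctrl.get_state()['eef_pos'],yaw())"
python3 -m handwheel '[0,0,0.1,0,0,0, 0,0,0.2,0,0,0, 0,0,0.26,0,0,0, 0,0,0.26,0,0,0, 0,0,0.26,0,0,0]'
```

```text
time: 37.22
eef_pos: [0.4656, 0.265, 0.0225]
tcp_rot: [1.0, -0.022, 0.0, -0.0]
contact_force: [0.3, 0.3, -0.3]
opening: 0.852
finger_force: 0.0
time: 37.63
eef_pos: [0.4673, 0.2658, 0.0256]
tcp_rot: [1.0, -0.022, 0.002, -0.001]
contact_force: [-4.7, -1.5, 13.6]
opening: 0.283
finger_force: 60.2
time: 37.88
eef_pos: [0.4673, 0.2658, 0.0256]
tcp_rot: [1.0, -0.022, 0.002, -0.001]
contact_force: [-3.4, -0.9, 12.4]
opening: 0.282
finger_force: 60.2
[0.4672958  0.26582236 0.02556047] -2.55922252908
time: 38.3
eef_pos: [0.4648, 0.2648, 0.1861]
tcp_rot: [1.0, -0.022, 0.0, -0.0]
contact_force: [0.7, 0.1, -0.9]
opening: 0.284
finger_force: 59.2
```

```bash
python3 -m handwheel '[-0.045,-0.26,0,0,0,0.035, -0.045,-0.26,0,0,0,0.034, -0.045,-0.26,0,0,0,0, -0.045,-0.26,0,0,0,0, 0,0,0,0,0,0]'
python3 -m handwheel '[0,0,0,0,0,0, 0,0,0,0,0,0, 0,0,0,0,0,0]'
python3 - <<'E'
from h import *
s=ctrl.get_state()['eef_pos'];print(s,yaw())
i,d,c=cam('wrist');P=pts(d,c)
clamp(i,P,(420,640,0,220),(s[2]-.0224+.026)*1000)
E
```

```text
time: 38.72
eef_pos: [0.4374, 0.1041, 0.1843]
tcp_rot: [1.0, 0.029, 0.0, 0.001]
contact_force: [1.0, -0.3, -0.7]
opening: 0.284
finger_force: 59.3
time: 38.97
eef_pos: [0.4384, 0.1096, 0.1842]
tcp_rot: [0.999, 0.032, 0.0, -0.0]
contact_force: [-0.4, 0.3, -0.5]
opening: 0.286
finger_force: 59.3
[0.43837664 0.10958615 0.18418825] 3.7162940334298282
 orange 1713 [0.5351 0.1379 0.1856] [214.  50.]
 orange 1752 [0.5377 0.0937 0.1856] [346.  50.]
 orange 888 [0.4372 0.1194 0.1859] [256. 304.]
 orange 887 [0.4373 0.1005 0.1859] [301. 306.]
 disc 352 [0.4907 0.1129 0.1872] [280. 184.]
```

```bash
python3 -m handwheel '[0,-0.01,-0.2,0,0,0, 0,0,-0.24,0,0,0, 0,0,-0.22,0,0,0, 0,0,-0.14,0,0,0, 0,0,-0.06,0,0,0]'
python3 -m handwheel '[0,0,0,0,0,0, 0,0,0,0,0,0, 0,0,-0.03,0,0,0, 0,0,0,0,0,0]'
python3 -c "
from h import *;print(ctrl.get_state()['eef_pos'],yaw())"
```

```text
time: 39.43
eef_pos: [0.4354, 0.1084, 0.0511]
tcp_rot: [0.999, 0.033, -0.004, -0.0]
contact_force: [-0.0, -1.0, -0.5]
opening: 0.286
finger_force: 59.3
time: 39.77
eef_pos: [0.4394, 0.1076, 0.0514]
tcp_rot: [0.999, 0.032, 0.001, 0.0]
contact_force: [-0.9, -0.1, 0.0]
opening: 0.282
finger_force: 59.3
[0.43935553 0.10757781 0.05141249] 3.6770115598946482
```

```bash
python3 -m handwheel '[0.08,0.006,0,0,0,0, 0.08,0.006,0,0,0,0, 0.08,0.006,0,0,0,0, 0,0,-0.01,0,0,0, 0,0,0,0,0,0]'
python3 -m handwheel '[0,0,0,0,0,0, 0,0,0,0,0,0]'
python3 - <<'E'
from h import *
s=ctrl.get_state()['eef_pos'];print(s,yaw())
i,d,c=cam('wrist');cv2.imwrite('pics/w13.png',i);P=pts(d,c)
clamp(i,P,(420,640,0,220),(s[2]-.0224+.026)*1000)
E
```

```text
time: 40.18
eef_pos: [0.4749, 0.11, 0.0495]
tcp_rot: [0.999, 0.032, 0.001, 0.0]
contact_force: [-0.1, -0.3, -0.8]
opening: 0.285
finger_force: 59.3
time: 40.35
eef_pos: [0.4737, 0.11, 0.0489]
tcp_rot: [0.999, 0.032, 0.0, 0.0]
contact_force: [-0.1, -0.3, -0.6]
opening: 0.284
finger_force: 59.4
[0.47371572 0.11001981 0.04894799] 3.6568948726529675
 orange 1768 [0.5706 0.1383 0.0504] [214.  49.]
 orange 1764 [0.5729 0.0941 0.0504] [346.  51.]
 orange 941 [0.4716 0.1198 0.0506] [257. 305.]
 orange 945 [0.4729 0.1011 0.0507] [300. 306.]
 disc 400 [0.5246 0.113  0.0519] [281. 188.]
```

View pics/w13.png

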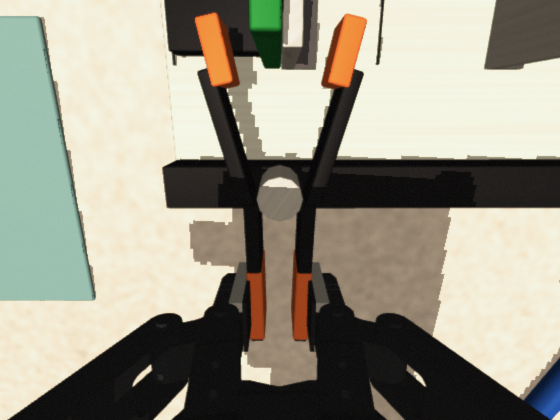

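The panel and post at (265,30) and (298,30) are between the jaws, in the same relation as at station 1. Release.

```bash
python3 -m handwheel '[0,0,0,0,0,0, 0,0,0,0,0,0, 0,0,0,0,0,0, 0,0,0,0,0,0, 0,0,0,0,0,0]' 0.8
python3 -m handwheel '[0,0,0.05,0,0,0, 0,0,0.15,0,0,0, 0,0,0.25,0,0,0, 0,0,0.26,0,0,0, 0,0,0.26,0,0,0]'
python3 -m handwheel '[0,0,0.2,0,0,0, 0.2,-0.15,0,0,0,0, 0.2,-0.2,0,0,0,0, 0,-0.2,0,0,0,0, 0,0,0,0,0,0]'
python3 -m handwheel '[0,0,0,0,0,0, 0,0,0,0,0,0, 0,0,0,0,0,0]'
python3 - <<'E'
from chk import *
from comp import comp
s=ctrl.get_state();print(s['time'],s['eef_pos'],yaw())
i,P=chk(np.array([.610,.1221]),'pics/w14.png'); clamp(i,P,(430,640,60,180),52)
print('st1');chk(np.array([.6219,-.0675])); clamp(i,P,(430,640,-150,0),52)
i,d,c=cam('top');cv2.imwrite('pics/top1.png',cv2.resize(i[90:330,110:450],None,fx=2.3,fy=2.3))
E
```

```text
time: 40.82
eef_pos: [0.4742, 0.11, 0.0488]
tcp_rot: [0.999, 0.032, 0.0, 0.0]
contact_force: [0.7, 0.2, 0.2]
opening: 0.799
finger_force: 0.0
time: 41.23
eef_pos: [0.4735, 0.11, 0.196]
tcp_rot: [0.999, 0.032, -0.0, -0.0]
contact_force: [1.2, 0.7, 0.2]
opening: 0.799
finger_force: 0.0
time: 41.65
eef_pos: [0.5349, 0.0241, 0.2251]
tcp_rot: [1.0, 0.03, 0.0, 0.001]
contact_force: [-0.1, -0.5, -0.2]
opening: 0.801
finger_force: 0.0
time: 41.9
eef_pos: [0.5331, 0.029, 0.2242]
tcp_rot: [0.999, 0.032, -0.0, -0.0]
contact_force: [-0.5, 0.3, -0.3]
opening: 0.797
finger_force: 0.0
41.9 [0.53309353 0.02900869 0.22424771] 3.705787440967287
green 1227 med [0.6132 0.1218 0.0848] rect [610.3 122.1] [79.3  8.6] 3.8
green 1227 [-38.3   3.1  39.3] [-4.  -0.5  3.7]
post 262 med [0.5861 0.113  0.0647] rect [585.5 113.3] [28.8  6. ] 3.0
post 262 [-39.3 -24.4 -10.6] [-10.   -7.5  -4.5]
 orange 240 [0.5727 0.1051 0.0508] [197. 149.]
 orange 74 [0.5625 0.1261 0.0509] [174. 159.]
 orange 229 [0.47   0.1292 0.0528] [173. 253.]
 orange 244 [0.4728 0.0892 0.0527] [215. 252.]
 disc 260 [0.5161 0.1127 0.0532] [189. 209.]
st1
green 1247 med [ 0.6251 -0.0664  0.0848] rect [622.3 -66.9] [78.6  8.5] 3.7
green 1247 [-38.    3.4  39. ] [-3.4  0.9  4.5]
post 0
 orange 226 [ 0.5827 -0.0615  0.0509] [384. 150.]
 orange 64 [ 0.5758 -0.0838  0.051 ] [407. 159.]
 orange 226 [ 0.4814 -0.0581  0.0529] [364. 253.]
 orange 271 [ 0.4842 -0.098   0.0527] [404. 253.]
 disc 191 [ 0.5274 -0.0782  0.0533] [392. 210.]
```

View pics/w14.png

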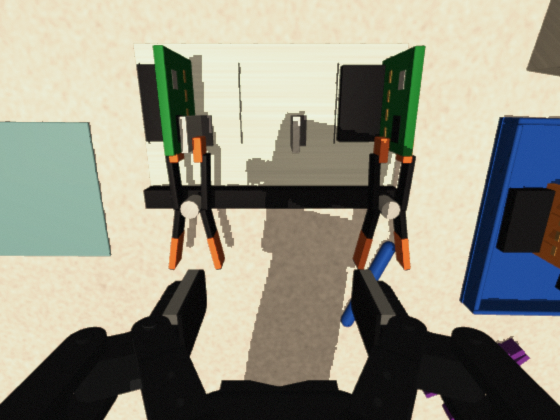

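View pics/top1.png

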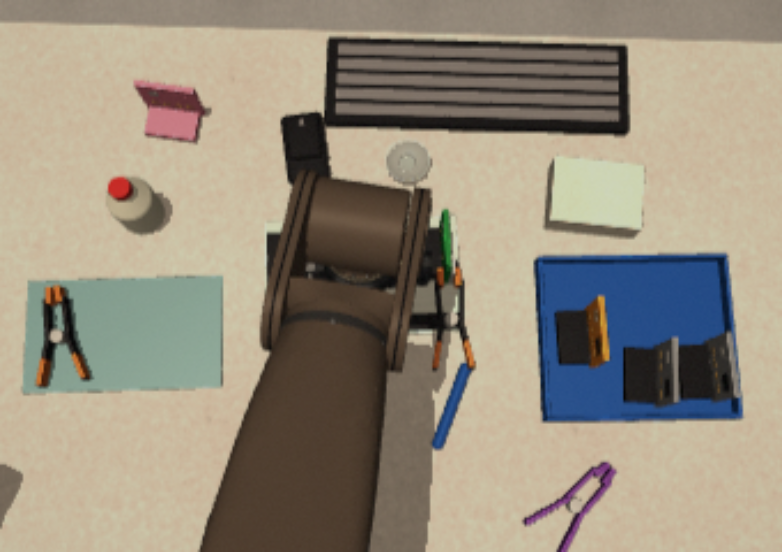

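The wrist view shows both greens flush and clamped, at (175,100) and (405,100), and the middle station empty. The top view shows amber and both greys standing in the tray, the spare clamp on the mat at (55,335), and the bystanders unmoved. I'll hand it in.

```bash
python3 -c "
from plant import ctrl;print(ctrl.sign_off())"
```

```text
the job is handed in; nothing more can be done
None
```

The job is handed in at about 42 s: the amber panel stands in the tray with the greys, the two green panels present are clamped flush in the left and right stations, the spare clamp lies flat on the mat, and the bystanders look unmoved; no verdict came back.

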